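Tighten the peg board's nut with the adjustable wrench

TASK

The big hexagon nut on the sloping peg board is loose. Fit the adjustable wrench over it, with the worm rolled until the jaws just fit the nut, and use the wrench (not the fingers) to turn the nut clockwise, seen from above, until it comes up hard against its stop; then take the wrench off and lay it flat on the table, let go. Do not turn the nut with loose jaws, and leave the jar, the ashtray and the two standing dominoes where they are.

Things in the scene. Friction and masses are not known exactly. Their poses are not given: they have to be found in the camera images.
- board: Wooden peg board on low legs, fixed. Flat bare deck 250 mm up the slope by 260 mm across, sloping 24 deg, high edge (139 mm) towards the robot, low edge away. Origin on the table under the deck's centre (deck face 88 mm above); z up, x level towards the high edge. Four score pegs, 29 mm tall, stand over 60 mm from the nut, none below it. Rough face (friction 0.95): a wrench laid on it stays put.
- nut: Steel hexagon nut, 30 mm across flats, 34.6 mm across corners, 16 mm high, on the deck 45 mm up-slope of its centre, on an 18 mm stud that stands 24 mm out of the deck. Origin: centre of its underside, on the deck's face; z out of the deck along the stud, x through a corner, y square to a pair of flats.
- nut_turn (a joint): Turning of the nut about its stud, rad; grows clockwise as seen from above the deck. Hard stop (nut tight) at 1.0. Starts at 0.0 to 0.35, stays where it is left, takes about 0.12 N m to turn.
- nut_corner (a point): The point on the top face of the nut at the corner on its x axis.
- wrench: Loose steel adjustable wrench, 14 mm thick, 0.27 to 0.42 kg, flat on the table. Origin: underside, where a snugly held 30 mm nut has its centre; x out of the open mouth, z up. Handle: x -60 to -165 mm, 20 mm wide (y +-10), parallel sides. Head: x -52 to -20, y -40 to +29; throat at x -20. Fixed jaw: x to +16, y +15 (inner face) to +29. Centre of mass near x -55.
- jaw: The moving jaw of the wrench, 14 mm thick in y, x -20 to +16 mm. Its frame coincides with the wrench's when joint jaw_slide reads 0; its inner face is then at y = -11 mm and moves to -y as it opens.
- jaw_slide (a joint): Opening of the moving jaw, m: the gap between the jaws is 26 mm plus this; 0.004 is snug on the nut; range 0 to 0.014; starts at 0.0088 to 0.0125 (too wide). Driven by the worm; hard to push directly (12 N of friction).
- worm: Knurled adjusting wheel in the wrench's head, 19.6 mm diameter, 16 mm wide. Origin: its centre, at x -34, y -14, z 12 mm of the wrench: its top is at z 22, 8 mm proud. Axis along the wrench's y. Rubbing its top towards the mouth (+x) closes the jaws, 2.5 mm per 10 mm rubbed; takes about 3 N along the surface, so press 6 to 20 N (friction about 1.1). Keeps its setting.
- jar: Bystander: empty glass jar with a steel lid and a black turning knob, 68 mm in diameter, 113 mm tall, loose, in front of the mouth of the wrench. Origin: centre of its underside.
- ashtray: Bystander: orange ceramic ashtray, 104 mm in diameter, 28 mm tall, loose, on the other side of the board from the wrench. Origin: centre of its underside.
- domino_a: Bystander: cream domino standing on its long edge, 50 mm (its x) by 10 mm by 25 mm tall, loose, on the +y side of the wrench's handle. Origin: centre of its underside.
- domino_b: Bystander: a second such domino, on the -y side of the handle.

How it is judged:
By the outcome, as a careful person would: the job done as asked, in the order asked, and still so for the second after the job is handed in, with the robot touching nothing.
It also fails if it takes over 67 s, if anything falls off the work surface, if the arm or the gripper's body presses on something with over 40 N, if the wrist force passes 120 N, or if a joint passes its speed limit or range.

ROBOT

A 7-joint arm with a two-finger parallel gripper is mounted at the origin on the work surface. World frame = base frame: x ahead of the robot, y to its left, z up, the work surface at z = 0. Lengths are in m, angles in rad, forces in N, time in s.
With the tool pointing down it reaches from about 0.425 to 1.025 m from the base axis. Payload 9.4 kg.
Tool frame: the origin (TCP) lies at the very end of the fingers, on their centre line; the grasp point (between the pads) lies 19 mm behind it; z points along the fingers, y is the line along which they close (so a half turn about z gives the same grasp; the last joint's range is limited). The gripper opens to 93 mm and grips with 3 to 60 N. Pads are 15 mm wide; open, the fingers measure 128 mm over their backs; the gripper's body (75 mm by 188 mm) begins 65 mm behind the grasp point.
Start: joints at [-1.373, 0.599, -0.003, 1.599, 0.002, 0.943, -0.08], TCP at [0.197, 0.698, 0.219] pointing down, gripper open.
Joint ranges: [-2.57, 2.57], [-0.35, 1.97], [-1.29, 1.29], [0.11, 2.56], [-1.05, 4.19], [0.11, 1.86], [-2.63, 2.63]. Speed limits (rad/s): [2.22, 2.22, 3.01, 3.01, 3.14, 3.14, 3.14].

INTERFACE

Orientations are given as a unit quaternion [x, y, z, w].
In Python, from bench import bot, read_camera, workorder gives the robot as it stands. The module is installed in compiled form; this text tells all that it offers.
- The arm moves only by the tool carry_out, never from a script. Its argument "rows" is a list of rows, each an object of numbers: "dx", "dy", "dz": the shift along the tool's x, y, z in mm; "rx", "ry", "rz": the turn, a rotation vector about the tool's x, y, z in rad; "grip": the opening, from 0 (shut) to 1 (fully open). A call has 1 to 20 rows; each row shifts and turns the commanded pose from where the row before left it, along the tool's axes as they then stand; what a row does not reach is not made up. A row lasts 1/12 s, in which the tool goes at most 41.7 mm and 7.16 degrees, less where a joint would pass 70% of its speed; a pose out of reach is approached as far as the arm can. A call with a gripper value outside its range is refused whole. The fingers move at their own pace and stop on an object; "newtons" is the grip in N (left out, the last holds). Time passes only in rows, so rows that do not move let the fingers close. It gives the time, the measured TCP pose, the force, the opening and the grip force at its end, in the units of the state.
- bot.state(): the state, without advancing time (a new reading comes with each control period).
- read_camera(name): name is "scene" or "top" or "wrist"; returns a dict with "frame" (400x640x3 uint8, red, green, blue), "z_map" (400x640 float32, m along the optical axis (not along the pixel's ray), 0 where there is no reading), "intrinsics" (3x3 intrinsics, pixels), "R" (3x3) and "t" (3): a world point X has camera coordinates R X + t; the wrist camera has in their place "T_tool_cam" (4x4, takes a point from camera to tool coordinates, whose origin is the TCP and whose axes are the flange's). Camera axes: x right, y down, z forward; pixel columns grow to the right and rows downward; lengths in m; the calibration is good to about 2 mm. A picture is of the moment at which its call begins: read the wrist's pose just before it.
- workorder.hand_in(): hands the job in; it is judged then, once.
The state is a dict: "time_s": time; "qpos": joint angles; "joint_vel": joint speeds; "tau": joint torques, N m; "position": TCP position; "ee_rot": TCP orientation; "force": force on the tool from outside, world axes, zero at the start; "wrist_torque": the same for the moment, N m; "grip_width": opening from 0.0 (shut) to 1.0 (fully open); "grasp_force": force on a finger pad.
Only numpy, scipy, OpenCV 4.12 (cv2) and the standard library are available. Lean on these libraries where they do the work, as an engineer would, in place of code of your own. Each camera call takes 0.05 s, during which the arm holds its last target. There are 200 camera calls.

## Working session

There is one attempt and no reset: what is moved stays moved. The work goes in short steps, Python scripts to look and compute and a tool call to move; the robot and the scene stay as the last step left them, time stands still between calls to the robot, and variables do not carry over. Pictures are saved under pics/ and viewed, at most 10 in all, crops included, and the job is handed in when it is done.

Besides the shell and the picture viewer there is one more tool, called after ">>>" by a JSON object that holds its "method" and its "body", one argument or row to a line. carry_out: Moves the arm, as the interface text tells. Its arguments: {"type":"object","properties":{"rows":{"type":"array"},"newtons":{"type":"number"}},"required":["rows"]}

```bash
mkdir -p pics; cat > h.py <<'E'
import numpy as np, cv2, sys
from bench import bot, read_camera, workorder
from scipy.spatial.transform import Rotation as R
def snap(name,fn,crop=None,scale=1):
    s=bot.state(); c=read_camera(name); im=c["frame"]
    if crop: im=im[crop[1]:crop[3],crop[0]:crop[2]]
    if scale!=1: im=cv2.resize(im,None,fx=scale,fy=scale,interpolation=cv2.INTER_CUBIC)
    cv2.imwrite(f"pics/{fn}.png",im[:,:,::-1])
    if "T_tool_cam" in c:
        T=np.eye(4);T[:3,:3]=R.from_quat(s["ee_rot"]).as_matrix();T[:3,3]=s["position"]
        M=T@c["T_tool_cam"]
    else:
        M=np.eye(4);M[:3,:3]=c["R"].T;M[:3,3]=-c["R"].T@c["t"]
    np.savez(f"pics/{fn}.npz",z=c["z_map"],K=c["intrinsics"],M=M,im=c["frame"]); return s
def px(fn,u,v,z=None):
    """world point at pixel; by depth, or on plane world z"""
    d=np.load(f"pics/{fn}.npz");K=d["K"];M=d["M"]
    r=np.linalg.inv(K)@[u,v,1]
    if z is None:
        w=d["z"][int(round(v))-1:int(round(v))+2,int(round(u))-1:int(round(u))+2];w=w[w>0]; k=np.median(w)
    else: k=(z-M[2,3])/(M[:3,:3]@r)[2]
    return M[:3,:3]@(r*k)+M[:3,3]
E
python3 - <<'E'
from h import *
s=snap("top","top0");snap("scene","scene0");snap("wrist","w0")
print({k:np.round(v,3) for k,v in s.items()})
a=[cv2.imread(f"pics/{n}.png") for n in("top0","scene0","w0")]
cv2.imwrite("pics/all0.png",cv2.resize(np.vstack(a[:2]),None,fx=.75,fy=.75))
for n in("top0","scene0","w0"):print(n,np.load(f"pics/{n}.npz")["M"].round(3).tolist())
E
```

```text
{'time_s': np.float64(0.0), 'qpos': array([-1.373,  0.6  , -0.003,  1.6  ,  0.002,  0.943, -0.08 ]), 'joint_vel': array([ 0.001, -0.001,  0.   ,  0.001, -0.001,  0.   , -0.001]), 'tau': array([-0.0000e+00, -7.6506e+01,  1.4980e+00, -2.5234e+01, -5.2000e-02,
        1.7000e-02,  0.0000e+00]), 'position': array([0.197, 0.697, 0.218]), 'ee_rot': array([ 0.137,  0.991, -0.001, -0.   ]), 'force': array([-0.461,  0.178, -0.063]), 'wrist_torque': array([-0.048, -0.028,  0.058]), 'grasp_force': np.float64(0.0), 'grip_width': np.float64(1.001)}
top0 [[0.011, -0.99, 0.141, 0.363], [-1.0, -0.011, 0.001, 0.04], [0.0, -0.141, -0.99, 1.037], [0.0, 0.0, 0.0, 1.0]]
scene0 [[-0.849, 0.367, -0.381, 0.952], [0.528, 0.601, -0.6, 0.742], [0.009, -0.71, -0.704, 0.944], [0.0, 0.0, 0.0, 1.0]]
w0 [[0.272, 0.922, 0.275, 0.119], [0.962, -0.26, -0.079, 0.72], [-0.001, 0.286, -0.958, 0.384], [0.0, 0.0, 0.0, 1.0]]
```

View pics/all0.png

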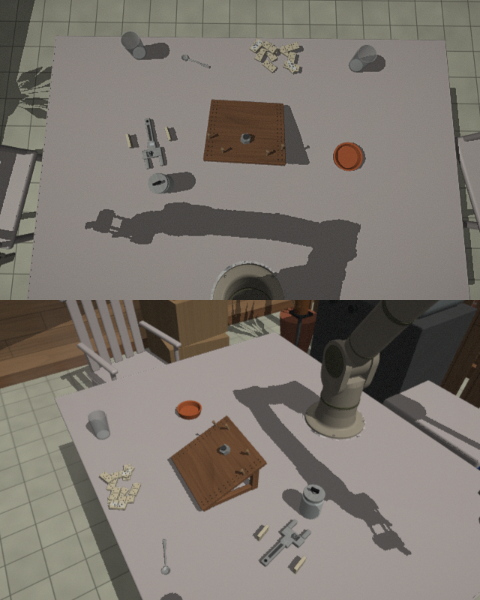

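The overview shows the wrench at about (150,140)·4/3 in the top view with its mouth towards the robot. The board is at (245,132)·4/3. The jar is just below the mouth and a domino stands on each side of the handle. Next I'll take enlarged crops.

```bash
python3 - <<'E'
from h import *
t=np.load("pics/top0.npz")["im"][:,:,::-1]; s=np.load("pics/scene0.npz")["im"][:,:,::-1]
f=lambda i,x0,y0,w,h,k:cv2.resize(i[y0:y0+h,x0:x0+w],None,fx=k,fy=k,interpolation=cv2.INTER_CUBIC)
A=f(t,150,145,100,110,5); cv2.imwrite("pics/c1.png",A)
B=f(s,330,270,100,100,4); C=f(t,290,150,80,75,5)
D=f(s,260,180,100,75,4)
o=np.zeros((600,800,3),np.uint8); o[:500,:400]=A[:500,:400]; o[:375,400:800]=C; 
cv2.imwrite("pics/c1.png",A);
o=np.zeros((580,800,3),np.uint8);o[:550,:500]=A;o[:250,500:800]=cv2.resize(f(t,310,165,40,33,7.5),(300,250));o[250:550,500:800]=cv2.resize(f(s,345,285,75,75,4),(300,300))
cv2.imwrite("pics/c1.png",o)
E
```

```text
(no output)
```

View pics/c1.png

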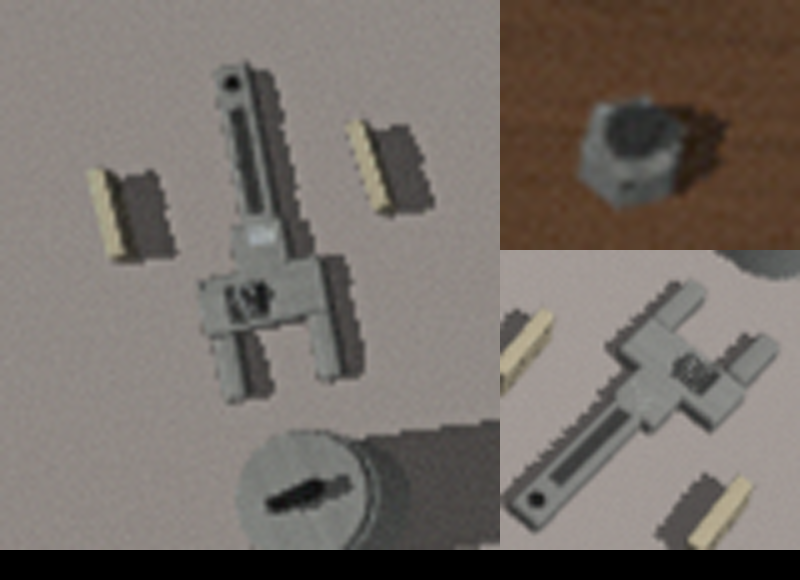

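The crop shows the wrench handle pointing up in the picture, with its end at crop (231,66) and its head near (262,285). The mouth points down at the jar, and the worm is on the left. The nut sits at right. Next: rough positions.

```bash
python3 - <<'E'
from h import *
p=lambda n,a,b,z:print(n,px("top0",150+a/5,145+b/5,z).round(4))
p("handle end",231,66,.014);p("handle start",262,215,.014);p("worm",248,300,.022);p("fixed jaw tip",332,378,.014);p("mov tip",236,400,.014)
p("jar",303,485,.113);p("domA",110,215,.025);p("domB",372,165,.025)
print("nut",px("top0",310+130/7.5,165+155/7.5),px("top0",310+145/7.5,165+130/7.5))
# board corners in top full-res from overview*4/3
for u,v in((211,101),(284,101),(205,160),(284,163)):print(px("top0",u*4/3,v*4/3).round(3))
E
```

```text
handle end [0.6209 0.3697 0.014 ]
handle start [0.5388 0.3485 0.014 ]
worm [0.4916 0.351  0.022 ]
fixed jaw tip [0.4513 0.3066 0.014 ]
mov tip [0.4391 0.357  0.014 ]
jar [0.3916 0.2921 0.113 ]
domA [0.536 0.426 0.025]
domB [0.5647 0.2878 0.025 ]
nut [0.52848917 0.01533531 0.12720158] [0.53645503 0.0106333  0.12829911]
[0.682 0.137 0.038]
[ 0.697 -0.13   0.   ]
[0.46  0.142 0.133]
[ 0.453 -0.105  0.137]
```

>>> {"method": "carry_out", "body": {
  "rows": [
    {"dx": 0, "dy": 0, "dz": -10},
    {"rz": 0.1}
  ]
}}

```text
invalid input
```

```bash
python3 - <<'E'
from h import *
s=bot.state();print({k:np.round(s[k],3) for k in("time_s","qpos","position","ee_rot")})
print(read_camera("wrist")["T_tool_cam"].round(3).tolist())
E
```

```text
{'time_s': np.float64(0.15), 'qpos': array([-1.373,  0.6  , -0.003,  1.6  ,  0.002,  0.943, -0.08 ]), 'position': array([0.197, 0.697, 0.218]), 'ee_rot': array([ 0.137,  0.991, -0.001, -0.   ])}
[[-0.001, -0.958, -0.286, 0.081], [1.0, -0.001, 0.0, 0.0], [-0.0, -0.286, 0.958, -0.166], [0.0, 0.0, 0.0, 1.0]]
```

>>> {"method": "carry_out", "body": {
  "rows": [
    {"dx": -26, "dy": -16, "dz": 0, "rx": 0, "ry": 0, "rz": 0, "grip": 1},
    {"dx": -26, "dy": -16, "dz": 0, "rx": 0, "ry": 0, "rz": 0, "grip": 1},
    {"dx": -26, "dy": -16, "dz": 0, "rx": 0, "ry": 0, "rz": 0, "grip": 1},
    {"dx": -26, "dy": -16, "dz": 0, "rx": 0, "ry": 0, "rz": 0, "grip": 1},
    {"dx": -26, "dy": -16, "dz": 0, "rx": 0, "ry": 0, "rz": 0, "grip": 1},
    {"dx": -26, "dy": -16, "dz": 0, "rx": 0, "ry": 0, "rz": 0, "grip": 1},
    {"dx": -26, "dy": -16, "dz": 0, "rx": 0, "ry": 0, "rz": 0, "grip": 1},
    {"dx": -26, "dy": -16, "dz": 0, "rx": 0, "ry": 0, "rz": 0, "grip": 1}
  ],
  "newtons": 60
}}

```text
time_s: 0.87
position: [0.363, 0.5169, 0.2186]
ee_rot: [0.137, 0.991, -0.0, 0.0]
force: [1.1, 0.4, -0.6]
grip_width: 0.997
grasp_force: 0.0
```

>>> {"method": "carry_out", "body": {
  "rows": [
    {"dx": -26, "dy": -16, "grip": 0.5},
    {"dx": -26, "dy": -16, "grip": 0.5},
    {"dx": -26, "dy": -16, "grip": 0.5},
    {"dx": -26, "dy": -16, "grip": 0.5},
    {"dx": -26, "dy": -16, "grip": 0.5},
    {"dx": -26, "dy": -16, "grip": 0.5},
    {"dx": -26, "dy": -16, "grip": 0.5},
    {"dx": -26, "dy": -16, "grip": 0.5},
    {"rz": -0.1, "grip": 0.5},
    {"rz": -0.1, "grip": 0.5},
    {"rz": -0.1, "grip": 0.5},
    {"rz": -0.1, "grip": 0.5},
    {"rz": -0.1, "grip": 0.5},
    {"grip": 0.5},
    {"grip": 0.5}
  ]
}}

```text
invalid input
```

```bash
python3 - <<'E'
from h import *
s=snap("wrist","w1");print({k:np.round(s[k],4) for k in("time_s","qpos","position","ee_rot","force")})
E
```

```text
{'time_s': np.float64(0.8667), 'qpos': array([-1.044 ,  0.4859, -0.0064,  1.8232,  0.0042,  0.8326,  0.2436]), 'position': array([0.363 , 0.5169, 0.2186]), 'ee_rot': array([ 1.369e-01,  9.906e-01, -1.000e-04,  0.000e+00]), 'force': array([ 1.0968,  0.3552, -0.6486])}
```

View pics/w1.png

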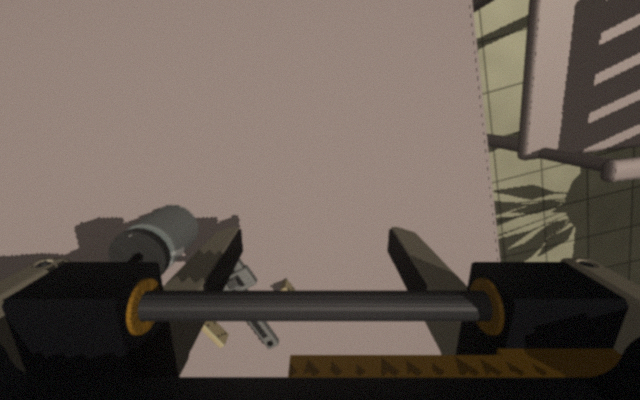

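The picture shows the gripper hiding the lower half of the wrist view, with the wrench at (240,280). Targets must therefore lie on the tool's +x side. Rows evidently need every key.

>>> {"method": "carry_out", "body": {
  "rows": [
    {"dx": -31.5, "dy": -11.5, "dz": 0, "rx": 0, "ry": 0, "rz": 0, "grip": 0.5},
    {"dx": -31.5, "dy": -11.5, "dz": 0, "rx": 0, "ry": 0, "rz": 0, "grip": 0.5},
    {"dx": -31.5, "dy": -11.5, "dz": 0, "rx": 0, "ry": 0, "rz": 0, "grip": 0.5},
    {"dx": -31.5, "dy": -11.5, "dz": 0, "rx": 0, "ry": 0, "rz": 0, "grip": 0.5},
    {"dx": -31.5, "dy": -11.5, "dz": 0, "rx": 0, "ry": 0, "rz": 0, "grip": 0.5},
    {"dx": -31.5, "dy": -11.5, "dz": 0, "rx": 0, "ry": 0, "rz": 0, "grip": 0.5},
    {"dx": -31.5, "dy": -11.5, "dz": 0, "rx": 0, "ry": 0, "rz": 0, "grip": 0.5},
    {"dx": -31.5, "dy": -11.5, "dz": 0, "rx": 0, "ry": 0, "rz": 0, "grip": 0.5},
    {"dx": 0, "dy": 0, "dz": 0, "rx": 0, "ry": 0, "rz": -0.106, "grip": 0.5},
    {"dx": 0, "dy": 0, "dz": 0, "rx": 0, "ry": 0, "rz": -0.106, "grip": 0.5},
    {"dx": 0, "dy": 0, "dz": 0, "rx": 0, "ry": 0, "rz": -0.106, "grip": 0.5},
    {"dx": 0, "dy": 0, "dz": 0, "rx": 0, "ry": 0, "rz": -0.106, "grip": 0.5},
    {"dx": 0, "dy": 0, "dz": 0, "rx": 0, "ry": 0, "rz": -0.106, "grip": 0.5},
    {"dx": 0, "dy": 0, "dz": 0, "rx": 0, "ry": 0, "rz": 0, "grip": 0.5},
    {"dx": 0, "dy": 0, "dz": 0, "rx": 0, "ry": 0, "rz": 0, "grip": 0.5}
  ]
}}

```text
time_s: 2.17
position: [0.5798, 0.3611, 0.2185]
ee_rot: [-0.125, 0.992, 0.0, -0.0]
force: [0.5, 0.5, -0.2]
grip_width: 0.501
grasp_force: 0.0
```

```bash
python3 - <<'E'
from h import *
s=snap("wrist","w2");print({k:np.round(s[k],4) for k in("time_s","qpos","position","ee_rot","force")})
E
```

```text
{'time_s': np.float64(2.1667), 'qpos': array([-0.5485,  0.5516, -0.1421,  1.6965,  0.0945,  0.9005,  1.0939]), 'position': array([0.5798, 0.3611, 0.2185]), 'ee_rot': array([-1.255e-01,  9.921e-01,  1.000e-04, -2.000e-04]), 'force': array([ 0.5111,  0.4597, -0.1741])}
```

View pics/w2.png

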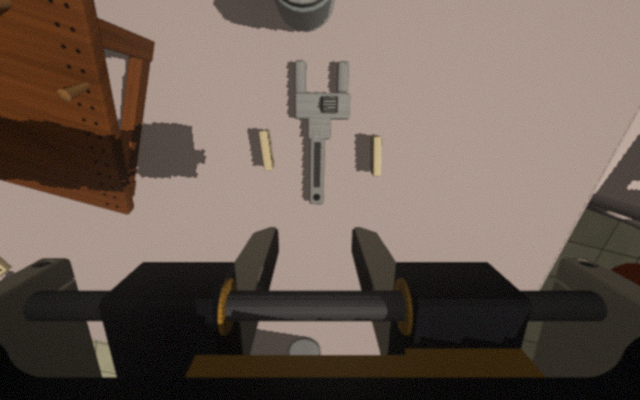

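The wrench lies at (318,130) nearly upright in the view, with dominoes at (265,150) and (377,155) and the jar at (305,5). I'll segment it by depth.

```bash
cat >> h.py <<'E'
def cloud(fn,step=1):
    d=np.load(f"pics/{fn}.npz");z=d["z"];v,u=np.mgrid[0:400,0:640]
    r=np.linalg.inv(d["K"])@np.stack([u,v,np.ones_like(u)]).reshape(3,-1)
    P=(d["M"][:3,:3]@(r*z.reshape(-1))).T+d["M"][:3,3]
    P[z.reshape(-1)<=0]=np.nan
    return P.reshape(400,640,3)
E
python3 - <<'E'
from h import *
P=cloud("w2");d=np.load("pics/w2.npz");print("K",d["K"].round(1).tolist(),"table z",np.nanmedian(P[150:200,420:500,2]).round(4), "wrench z", P[120,318],P[170,317])
Q=P[55:206,285:355].reshape(-1,3);Q=Q[(Q[:,2]>.007)&(Q[:,2]<.019)]
x0=np.array([.6209,.3697]);x1=np.array([.5388,.3485]);a=(x1-x0)/np.linalg.norm(x1-x0);o=x0+.165*a
for it in range(4):
    n=np.array([-a[1],a[0]]);q=Q[:,:2]-o;s=q@a;t=q@n
    h=(s>-158)&(s>-.158)&(s<-.065)
    bins=np.arange(-.158,-.065,.004);S=[];T=[]
    for b in bins:
        m=(s>=b)&(s<b+.004)
        if m.sum()>2:S.append(b+.002);T.append((t[m].min()+t[m].max())/2)
    c=np.polyfit(S,T,1);ang=np.arctan(c[0]);a2=a*np.cos(ang)+n*np.sin(ang)
    o=o+n*c[1];a=a2
    n=np.array([-a[1],a[0]]);q=Q[:,:2]-o;s=q@a;t=q@n
    end=np.percentile(s[abs(t)<.008],.5);o=o+a*(end+.165)
s=(Q[:,:2]-o)@a;t=(Q[:,:2]-o)@n
print("origin",o,"ang",np.degrees(np.arctan2(a[1],a[0])),"s",s.min(),s.max())
for lo,hi in((-.15,-.1),(-.05,-.03),(-.01,.0),(0,.012)):
    m=(s>lo)&(s<hi);k=np.sort(t[m]);g=np.diff(k);i=g.argmax();print(lo,k[0],k[-1],"gap",k[i],k[i+1])
np.set_printoptions(suppress=True)
# pixels of handle width & scale
E
```

```text
K [[285.7, 0.0, 314.8], [0.0, 285.7, 194.3], [0.0, 0.0, 1.0]] table z 0.0001 wrench z [0.51341317 0.34916107 0.01366944] [0.57521126 0.36383614 0.01584098]
origin [0.45941823 0.33755626] ang -167.5995040293195 s -0.16572024874764374 0.014149807207495932
-0.15 -0.0100756907195243 0.010339520123588483 gap -0.009211195721415212 -0.00899811191842776
-0.05 -0.03822639829992416 0.029581604214902378 gap 0.028253800595984428 0.029192851043633793
-0.01 -0.03412717723144414 0.03131680933056833 gap -0.02063715776725389 0.017795758603205755
0 -0.03401430938098676 0.031481485819986575 gap -0.02004884749906222 0.01804768655023563
```

>>> {"method": "carry_out", "body": {
  "rows": [
    {"dx": 4.6, "dy": -34, "dz": 0, "rx": 0, "ry": 0, "rz": 0, "grip": 0.5},
    {"dx": 4.6, "dy": -34, "dz": 0, "rx": 0, "ry": 0, "rz": 0, "grip": 0.5},
    {"dx": 4.6, "dy": -34, "dz": 0, "rx": 0, "ry": 0, "rz": 0, "grip": 0.5},
    {"dx": 4.6, "dy": -34, "dz": 0, "rx": 0, "ry": 0, "rz": 0, "grip": 0.5},
    {"dx": 4.6, "dy": -34, "dz": 0, "rx": 0, "ry": 0, "rz": 0, "grip": 0.5},
    {"dx": 4.6, "dy": -34, "dz": 0, "rx": 0, "ry": 0, "rz": 0, "grip": 0.5},
    {"dx": 4.6, "dy": -34, "dz": 0, "rx": 0, "ry": 0, "rz": 0, "grip": 0.5},
    {"dx": 4.6, "dy": -34, "dz": 0, "rx": 0, "ry": 0, "rz": 0, "grip": 0.5},
    {"dx": 4.6, "dy": -34, "dz": 19, "rx": 0, "ry": 0, "rz": 0, "grip": 0.5},
    {"dx": 4.6, "dy": -34, "dz": 19, "rx": 0, "ry": 0, "rz": 0, "grip": 0.5},
    {"dx": 0, "dy": 0, "dz": 0, "rx": 0, "ry": 0, "rz": 0, "grip": 0.5},
    {"dx": 0, "dy": 0, "dz": 0, "rx": 0, "ry": 0, "rz": 0, "grip": 0.5}
  ]
}}

```text
time_s: 3.22
position: [0.6206, 0.0181, 0.1796]
ee_rot: [-0.124, 0.992, -0.0, -0.001]
force: [-0.6, 1.4, -0.3]
grip_width: 0.501
grasp_force: 0.0
```

```bash
python3 - <<'E'
from h import *
s=snap("wrist","w3");print({k:np.round(s[k],4) for k in("time_s","qpos","position","ee_rot","force")})
P=cloud("w3");im=np.load("pics/w3.npz")["im"]
# deck plane by RANSAC-ish
Q=P[:230].reshape(-1,3);g=(Q[:,2]>.04)&(Q[:,2]<.14)&(abs(Q[:,0]-.57)<.1)&(abs(Q[:,1])<.11);Q=Q[g]
m=np.ones(len(Q),bool)
for i in range(8):
    A=np.c_[Q[m][:,:2],np.ones(m.sum())];c=np.linalg.lstsq(A,Q[m][:,2],rcond=None)[0]
    r=Q[:,2]-np.c_[Q[:,:2],np.ones(len(Q))]@c;m=abs(r)<max(.002,.01/(i+1))
n=np.r_[-c[:2],1];n/=np.linalg.norm(n);print("plane",c,"n",n,"tilt",np.degrees(np.arccos(n[2])),m.sum())
h=(P-[0,0,c[2]])@n
np.save("pics/h3.npy",h);np.save("pics/n.npy",np.r_[n,c[2]])
mask=(h>.012)&(h<.0195)&(abs(P[:,:,0]-.535)<.04)&(abs(P[:,:,1]-.015)<.04)
v,u=np.nonzero(mask);print("nut px",u.min(),u.max(),v.min(),v.max(),"mean",P[mask].mean(0))
st=(h>.0215)&(h<.027)&(abs(P[:,:,0]-.535)<.04)&(abs(P[:,:,1]-.015)<.04);print("stud",st.sum(),P[st].mean(0) if st.any() else 0)
c0=int(u.mean());r0=int(v.mean());x=max(0,c0-45);y=max(0,r0-35)
o=cv2.resize(im[y:y+70,x:x+90],None,fx=8,fy=8,interpolation=cv2.INTER_CUBIC);cv2.imwrite("pics/nut3.png",o[:,:,::-1]);print("crop",x,y)
E
```

```text
{'time_s': np.float64(3.2167), 'qpos': array([-0.0316,  0.5217, -0.1313,  1.8766,  0.0968,  0.7514,  1.6027]), 'position': array([0.6206, 0.0181, 0.1796]), 'ee_rot': array([-1.239e-01,  9.923e-01, -4.000e-04, -1.100e-03]), 'force': array([-0.5858,  1.4331, -0.2596])}
plane [-0.44432155  0.02181428  0.34114768] n [ 0.40596403 -0.01993109  0.91367169] tilt 23.982211524811444 54506
nut px 318 363 84 125 mean [0.53315015 0.01666192 0.12235854]
stud 451 [0.53838764 0.0168575  0.12847498]
crop 295 67
```

View pics/nut3.png

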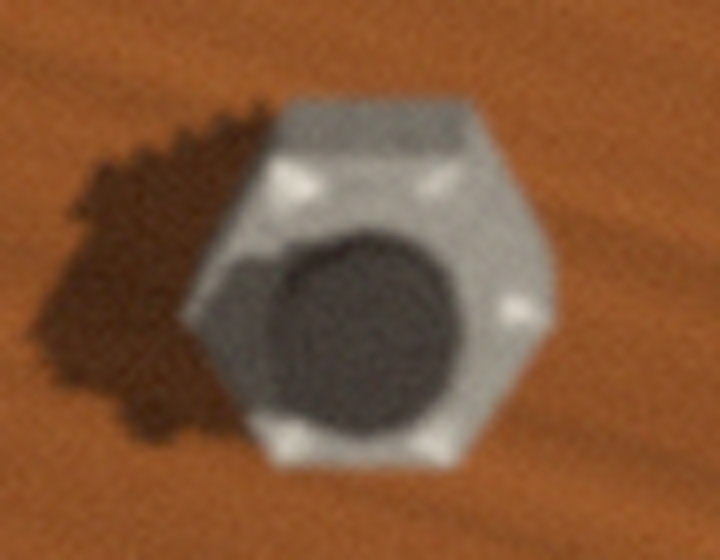

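The nut's top face has corners at about (183,318), (275,158), (468,158), (553,322), (457,465) and (273,465) in the crop. The stud is centred at (363,335).

```bash
python3 - <<'E'
from h import *
from scipy.optimize import least_squares
N=np.load("pics/n.npy");n=N[:3];off=N[3]*n[2]
d=np.load("pics/w3.npz");K=d["K"];M=d["M"]
def onplane(c,h):
    u,v=295+(c[0]+.5)/8-.5,67+(c[1]+.5)/8-.5
    r=M[:3,:3]@np.linalg.inv(K)@[u,v,1];k=(off+h-n@M[:3,3])/(n@r);return M[:3,3]+k*r
C=np.array([onplane(c,.016) for c in[(183,318),(275,158),(468,158),(553,322),(457,465),(273,465)]])
xu=-np.array([1,0,0])+n*n[0];xu/=np.linalg.norm(xu)   # up-slope (towards robot)
yv=np.cross(n,xu)
B=np.array([onplane(c,0) for c in[(283,98),(475,98)]])
cen=C.mean(0);L=np.c_[(C-cen)@xu,(C-cen)@yv]
def f(p):
    a=p[2]+np.arange(6)*np.pi/3*p[4];return (L-np.c_[p[0]+p[3]*np.cos(a),p[1]+p[3]*np.sin(a)]).ravel()
a0=np.arctan2(L[0,1],L[0,0]);sg=np.sign(np.sin(np.arctan2(L[1,1],L[1,0])-a0))
r=least_squares(lambda q:f([*q,sg]),[0,0,a0,.0173]);print(r.x,np.degrees(r.x[2])%60,"rms",np.sqrt(np.mean(r.fun**2)))
ctr=cen+r.x[0]*xu+r.x[1]*yv
print("centre top",ctr,"on deck",ctr-.016*n,"xu",xu,"yv",yv)
s=onplane((363,335),.024);print("stud top",s,"on deck",s-.024*n,s-.024*n-(ctr-.016*n))
print("base corners dir", np.degrees(np.arctan2((B[1]-B[0])@yv,(B[1]-B[0])@xu))%60)
E
```

```text
[ 1.53064162e-16 -2.66906318e-16  1.82892490e+00  1.73120156e-02] 44.78967763673721 rms 0.00018707066201230376
centre top [0.53579691 0.01725502 0.12096973] on deck [0.52930149 0.01757391 0.10635099] xu [-0.91388906 -0.00885371  0.40586747] yv [ 1.73472348e-18 -9.99762153e-01 -2.18090960e-02]
stud top [0.53749361 0.01662193 0.12895792] on deck [0.52775048 0.01710028 0.1070298 ] [-0.00155101 -0.00047364  0.00067882]
base corners dir 44.68908985406284
```

```bash
python3 - <<'E'
from h import *
N=np.load("pics/n.npy");n=N[:3]
xu=np.array([-.91389,-.00885,.40587]);yv=np.cross(n,xu);o=np.array([.5293,.0176,.10635])
for f in("top0","w3","w2"):
    P=cloud(f);h=(P-[0,0,N[3]])@n;a=(P-o)@xu;b=(P-o)@yv
    m=((h>.02)&(h<.034)&(abs(b)<.15)&(a<.1)&(a>-.18)&(np.hypot(a,b)>.05)).astype(np.uint8)
    if f!="top0": m[225:]=0
    k,l,s,c=cv2.connectedComponentsWithStats(m)
    for i in range(1,k):
        if s[i,4]>3:
            w=l==i;print(f,s[i,4],"a %.3f b %.3f dist %.3f"%(a[w].mean(),b[w].mean(),np.hypot(a[w].mean(),b[w].mean())),"ang",np.degrees(np.arctan2(b[w].mean(),a[w].mean())).round())
E
```

```text
top0 18 a -0.004 b -0.116 dist 0.116 ang -92.0
top0 17 a 0.034 b 0.118 dist 0.123 ang 74.0
top0 17 a 0.050 b -0.071 dist 0.087 ang -55.0
top0 17 a 0.058 b 0.068 dist 0.089 ang 50.0
w3 55 a 0.053 b 0.066 dist 0.085 ang 51.0
w3 302 a 0.034 b 0.116 dist 0.120 ang 74.0
w3 287 a 0.050 b -0.072 dist 0.087 ang -55.0
w3 194 a -0.003 b -0.116 dist 0.116 ang -92.0
w2 179 a -0.003 b -0.120 dist 0.120 ang -91.0
```

>>> {"method": "carry_out", "body": {
  "rows": [
    {"dx": 0, "dy": 0, "dz": -35, "rx": 0, "ry": 0, "rz": 0.015, "grip": 0.5},
    {"dx": -0.7, "dy": 34.6, "dz": 0, "rx": 0, "ry": 0, "rz": 0, "grip": 0.5},
    {"dx": -0.7, "dy": 34.6, "dz": 0, "rx": 0, "ry": 0, "rz": 0, "grip": 0.5},
    {"dx": -0.7, "dy": 34.6, "dz": 0, "rx": 0, "ry": 0, "rz": 0, "grip": 0.5},
    {"dx": -0.7, "dy": 34.6, "dz": 0, "rx": 0, "ry": 0, "rz": 0, "grip": 0.5},
    {"dx": -0.7, "dy": 34.6, "dz": 0, "rx": 0, "ry": 0, "rz": 0, "grip": 0.5},
    {"dx": -0.7, "dy": 34.6, "dz": 0, "rx": 0, "ry": 0, "rz": 0, "grip": 0.5},
    {"dx": -0.7, "dy": 34.6, "dz": 0, "rx": 0, "ry": 0, "rz": 0, "grip": 0.5},
    {"dx": -0.7, "dy": 34.6, "dz": 0, "rx": 0, "ry": 0, "rz": 0, "grip": 0.5},
    {"dx": -0.7, "dy": 34.6, "dz": 0, "rx": 0, "ry": 0, "rz": 0, "grip": 0.5},
    {"dx": -0.7, "dy": 34.6, "dz": 0, "rx": 0, "ry": 0, "rz": 0, "grip": 0.5},
    {"dx": 0, "dy": 0, "dz": 38, "rx": 0, "ry": 0, "rz": 0, "grip": 0.5},
    {"dx": 0, "dy": 0, "dz": 38, "rx": 0, "ry": 0, "rz": 0, "grip": 0.5},
    {"dx": 0, "dy": 0, "dz": 38, "rx": 0, "ry": 0, "rz": 0, "grip": 0.5},
    {"dx": 0, "dy": 0, "dz": 38, "rx": 0, "ry": 0, "rz": 0, "grip": 0.5},
    {"dx": 0, "dy": 0, "dz": 0, "rx": 0, "ry": 0, "rz": 0, "grip": 0.5},
    {"dx": 0, "dy": 0, "dz": 0, "rx": 0, "ry": 0, "rz": 0, "grip": 0.5}
  ]
}}

```text
time_s: 4.68
position: [0.5439, 0.3597, 0.063]
ee_rot: [-0.121, 0.993, -0.0, -0.001]
force: [0.3, 0.9, 0.8]
grip_width: 0.501
grasp_force: 0.0
```

```bash
cat >> h.py <<'E'
def to(pos,Rm,s=None):
    """tool-frame shift (mm) and rotvec from measured pose to target"""
    s=s or bot.state();A=R.from_quat(s["ee_rot"])
    d=A.inv().apply(np.array(pos)-s["position"])*1e3; rv=(A.inv()*R.from_matrix(Rm)).as_rotvec()
    print("t",round(s["time_s"],2),"shift",d.round(1),"rot",rv.round(3),"F",np.round(s["force"],1),"q",np.round(s["qpos"],2))
def frame(z,x):
    z=np.array(z)/np.linalg.norm(z);x=np.array(x)-z*(z@x);x/=np.linalg.norm(x);return np.c_[x,np.cross(z,x),z]
N=np.array([.40596,-.01993,.91367]);XU=np.array([-.91389,-.00885,.40587]);YV=np.cross(N,XU);NUT=np.array([.5293,.0176,.10635])
def deck(wx,wy,h,deg):
    """tool pose normal to the deck, tool x at deg (ccw from up-slope), TCP at wrench coords wx,wy (m) and height h above the deck"""
    a=np.radians(deg);x=np.cos(a)*XU+np.sin(a)*YV;y=np.cross(N,x)
    return NUT+x*wx+y*wy+N*h, frame(-N,x)
E
python3 - <<'E'
from h import *
t=np.radians(193.4);to([.5426,.3549,.003],frame([0,0,-1],[np.cos(t),np.sin(t),0]))
E
```

```text
t 4.68 shift [ 2.2 -4.3 60. ] rot [-0.001 -0.003  0.008] F [0.3 0.9 0.8] q [-0.59  0.7  -0.12  1.88  0.14  0.57  1.01]
```

>>> {"method": "carry_out", "body": {
  "rows": [
    {"dx": 2.2, "dy": -4.3, "dz": 0, "rx": 0, "ry": 0, "rz": 0.008, "grip": 0.5},
    {"dx": 0, "dy": 0, "dz": 20, "rx": 0, "ry": 0, "rz": 0, "grip": 0.5},
    {"dx": 0, "dy": 0, "dz": 20, "rx": 0, "ry": 0, "rz": 0, "grip": 0.5},
    {"dx": 0, "dy": 0, "dz": 10, "rx": 0, "ry": 0, "rz": 0, "grip": 0.5},
    {"dx": 0, "dy": 0, "dz": 9, "rx": 0, "ry": 0, "rz": 0, "grip": 0.5},
    {"dx": 0, "dy": 0, "dz": 0, "rx": 0, "ry": 0, "rz": 0, "grip": 0.35},
    {"dx": 0, "dy": 0, "dz": 0, "rx": 0, "ry": 0, "rz": 0, "grip": 0.25},
    {"dx": 0, "dy": 0, "dz": 0, "rx": 0, "ry": 0, "rz": 0, "grip": 0},
    {"dx": 0, "dy": 0, "dz": 0, "rx": 0, "ry": 0, "rz": 0, "grip": 0},
    {"dx": 0, "dy": 0, "dz": 0, "rx": 0, "ry": 0, "rz": 0, "grip": 0},
    {"dx": 0, "dy": 0, "dz": 0, "rx": 0, "ry": 0, "rz": 0, "grip": 0},
    {"dx": 0, "dy": 0, "dz": 0, "rx": 0, "ry": 0, "rz": 0, "grip": 0}
  ],
  "newtons": 60
}}

```text
time_s: 5.68
position: [0.5452, 0.3543, 0.0057]
ee_rot: [-0.116, 0.993, 0.001, 0.001]
force: [0.6, 0.8, 6.3]
grip_width: 0.205
grasp_force: 61.5
```

```bash
python3 - <<'E'
from h import *
s=snap("wrist","w4");print(s["position"],s["ee_rot"])
print("approach from here, deck h=.05:");to(*deck(-.085,0,.05,44.8))
t=np.radians(193.4);to([.5426,.3549,.003],frame([0,0,-1],[np.cos(t),np.sin(t),0]))
im=cv2.imread("pics/w4.png");cv2.imwrite("pics/w4c.png",cv2.resize(im[0:230,200:440],None,fx=2.5,fy=2.5,interpolation=cv2.INTER_CUBIC))
E
```

```text
[0.54519293 0.35431017 0.00570402] [-1.16024212e-01  9.93245849e-01  5.22521540e-04  8.89869132e-04]
approach from here, deck h=.05:
t 5.73 shift [   5.8 -283.5 -123.4] rot [-0.224  0.362 -0.545] F [-0.7  0.8  6.8] q [-0.6   0.78 -0.1   1.91  0.16  0.46  0.99]
t 5.73 shift [2.4 1.2 2.7] rot [ 0.001  0.002 -0.001] F [-0.7  0.8  6.8] q [-0.6   0.78 -0.1   1.91  0.16  0.46  0.99]
```

View pics/w4c.png

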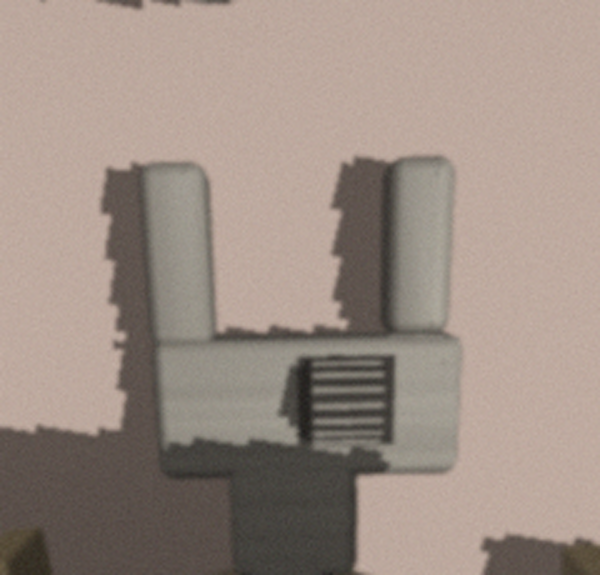

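The picture shows the handle held between the fingers. The fixed jaw is at left with its inner edge running (207,175)-(213,338), and the moving jaw is at right with its inner edge at about x=388. The throat is at y≈338.

```bash
python3 - <<'E'
from h import *
s=bot.state();A=R.from_quat(s["ee_rot"])
for n,a,b,z in(("fix in tip",208,178,.013),("fix in thr",214,335,.014),("fix out tip",143,180,.013),("fix out thr",155,335,.014),("throat",300,338,.014),("head L top",158,345,.014),("head L bot",163,468,.014),("head R",461,345,.014),("head R bot",455,465,.014),("mov in",388,250,.012),("mov out",450,250,.013),("tipL",175,164,.013),("tipR",425,158,.013),("wormL",308,400,.022),("wormR",393,400,.022),("neckL",233,520,.014),("neckR",353,520,.014)):
    p=px("w4",200+a/2.5-.3,b/2.5-.3,z);print(n,(A.inv().apply(p-s["position"])*1e3).round(1))
P=cloud("w4");print("top z",np.nanmedian(P[140:170,265:300,2]))
E
```

```text
fix in tip [ 99.2 -15.6  -7.5]
fix in thr [ 67.7 -15.2  -8.4]
fix out tip [ 98.9 -29.   -7.5]
fix out thr [ 67.7 -28.   -8.4]
throat [67.   3.4 -8.4]
head L top [ 65.6 -27.5  -8.4]
head L bot [ 37.9 -27.8  -8.4]
head R [65.5 38.4 -8.4]
head R bot [38.5 38.9 -8.3]
mov in [85.2 22.  -6.4]
mov out [85.2 35.  -7.4]
tipL [101.9 -22.2  -7.5]
tipR [103.   28.7  -7.5]
wormL [ 54.9   5.  -16.4]
wormR [ 54.8  22.9 -16.4]
neckL [ 25.3 -12.1  -8.4]
neckR [25.2 16.  -8.3]
top z 0.013975869679118014
```

>>> {"method": "carry_out", "body": {
  "rows": [
    {"dx": 0, "dy": 0, "dz": -10, "rx": 0, "ry": 0, "rz": 0, "grip": 0},
    {"dx": 0, "dy": 0, "dz": -20, "rx": 0, "ry": 0, "rz": 0, "grip": 0},
    {"dx": 0, "dy": 0, "dz": -30, "rx": 0, "ry": 0, "rz": 0, "grip": 0},
    {"dx": 0, "dy": 0, "dz": -30, "rx": 0, "ry": 0, "rz": 0, "grip": 0},
    {"dx": 0, "dy": 0, "dz": -30, "rx": 0, "ry": 0, "rz": 0, "grip": 0},
    {"dx": 0, "dy": 0, "dz": -30, "rx": 0, "ry": 0, "rz": 0, "grip": 0},
    {"dx": 0, "dy": 0, "dz": -30, "rx": 0, "ry": 0, "rz": 0, "grip": 0},
    {"dx": 0, "dy": 0, "dz": -20, "rx": 0, "ry": 0, "rz": 0, "grip": 0},
    {"dx": 0, "dy": 0, "dz": 0, "rx": 0, "ry": 0, "rz": 0, "grip": 0},
    {"dx": 0, "dy": 0, "dz": 0, "rx": 0, "ry": 0, "rz": 0, "grip": 0}
  ]
}}

```text
time_s: 6.57
position: [0.5444, 0.3532, 0.2054]
ee_rot: [-0.116, 0.993, 0.0, 0.001]
force: [-0.7, 0.2, -4.6]
grip_width: 0.206
grasp_force: 61.5
```

```bash
python3 - <<'E'
from h import *
to(*deck(-.0875,.0015,.14,44.8))
s=bot.state();print(s["position"],s["grip_width"],s["wrist_torque"])
E
```

```text
t 6.57 shift [ -33.  -292.7   -4.6] rot [-0.225  0.361 -0.546] F [-0.7  0.2 -4.6] q [-0.57  0.52 -0.15  1.79  0.1   0.83  1.04]
[0.54443106 0.35324236 0.20536973] 0.20639550496294265 [-0.0147389  -0.07891669  0.0337266 ]
```

>>> {"method": "carry_out", "body": {
  "rows": [
    {"dx": -3.3, "dy": -29.3, "dz": -10, "rx": 0, "ry": 0, "rz": 0, "grip": 0},
    {"dx": -3.3, "dy": -29.3, "dz": -10, "rx": 0, "ry": 0, "rz": 0, "grip": 0},
    {"dx": -3.3, "dy": -29.3, "dz": -10, "rx": 0, "ry": 0, "rz": 0, "grip": 0},
    {"dx": -3.3, "dy": -29.3, "dz": 0, "rx": 0, "ry": 0, "rz": 0, "grip": 0},
    {"dx": -3.3, "dy": -29.3, "dz": 0, "rx": 0, "ry": 0, "rz": 0, "grip": 0},
    {"dx": -3.3, "dy": -29.3, "dz": 0, "rx": 0, "ry": 0, "rz": 0, "grip": 0},
    {"dx": -3.3, "dy": -29.3, "dz": 0, "rx": 0, "ry": 0, "rz": 0, "grip": 0},
    {"dx": -3.3, "dy": -29.3, "dz": 0, "rx": 0, "ry": 0, "rz": 0, "grip": 0},
    {"dx": -3.3, "dy": -29.3, "dz": 0, "rx": 0, "ry": 0, "rz": 0, "grip": 0},
    {"dx": -3.3, "dy": -29.3, "dz": 0, "rx": 0, "ry": 0, "rz": 0, "grip": 0},
    {"dx": 0, "dy": 0, "dz": 0, "rx": -0.0375, "ry": 0.06, "rz": -0.091, "grip": 0},
    {"dx": 0, "dy": 0, "dz": 0, "rx": -0.0375, "ry": 0.06, "rz": -0.091, "grip": 0},
    {"dx": 0, "dy": 0, "dz": 0, "rx": -0.0375, "ry": 0.06, "rz": -0.091, "grip": 0},
    {"dx": 0, "dy": 0, "dz": 0, "rx": -0.0375, "ry": 0.06, "rz": -0.091, "grip": 0},
    {"dx": 0, "dy": 0, "dz": 0, "rx": -0.0375, "ry": 0.06, "rz": -0.091, "grip": 0},
    {"dx": 0, "dy": 0, "dz": 0, "rx": -0.0375, "ry": 0.06, "rz": -0.091, "grip": 0},
    {"dx": 0, "dy": 0, "dz": 0, "rx": 0, "ry": 0, "rz": 0, "grip": 0},
    {"dx": 0, "dy": 0, "dz": 0, "rx": 0, "ry": 0, "rz": 0, "grip": 0}
  ]
}}

```text
time_s: 8.07
position: [0.6436, 0.076, 0.2313]
ee_rot: [-0.374, 0.904, 0.09, -0.189]
force: [-0.0, 0.4, -3.5]
grip_width: 0.207
grasp_force: 61.3
```

```bash
python3 - <<'E'
from h import *
to(*deck(-.0875,.0015,.042,44.8))
E
```

```text
t 8.07 shift [ -6.2  -7.  117.4] rot [ 0.003 -0.002 -0.003] F [-0.   0.4 -3.5] q [ 0.01  0.71 -0.3   1.44  0.07  1.42  2.07]
```

>>> {"method": "carry_out", "body": {
  "rows": [
    {"dx": -6, "dy": -7, "dz": 0, "rx": 0.003, "ry": -0.002, "rz": -0.003, "grip": 0},
    {"dx": 0, "dy": 0, "dz": 29, "rx": 0, "ry": 0, "rz": 0, "grip": 0},
    {"dx": 0, "dy": 0, "dz": 29, "rx": 0, "ry": 0, "rz": 0, "grip": 0},
    {"dx": 0, "dy": 0, "dz": 29, "rx": 0, "ry": 0, "rz": 0, "grip": 0},
    {"dx": 0, "dy": 0, "dz": 29, "rx": 0, "ry": 0, "rz": 0, "grip": 0},
    {"dx": 0, "dy": 0, "dz": 0, "rx": 0, "ry": 0, "rz": 0, "grip": 0},
    {"dx": 0, "dy": 0, "dz": 0, "rx": 0, "ry": 0, "rz": 0, "grip": 0}
  ]
}}

```text
time_s: 8.65
position: [0.6051, 0.0775, 0.1248]
ee_rot: [-0.376, 0.903, 0.088, -0.187]
force: [0.0, 0.3, -3.1]
grip_width: 0.203
grasp_force: 61.4
```

```bash
python3 - <<'E'
from h import *
snap("wrist","w5");to(*deck(-.0875,.0015,.0062,44.8))
im=cv2.imread("pics/w5.png");cv2.imwrite("pics/w5c.png",cv2.resize(im[20:220,200:440],None,fx=3,fy=3,interpolation=cv2.INTER_CUBIC))
E
```

```text
t 8.7 shift [ 0.2  0.2 41.9] rot [-0.004  0.003  0.002] F [ 0.4  0.8 -3.6] q [ 0.01  0.76 -0.3   1.62  0.09  1.18  2.05]
```

View pics/w5c.png

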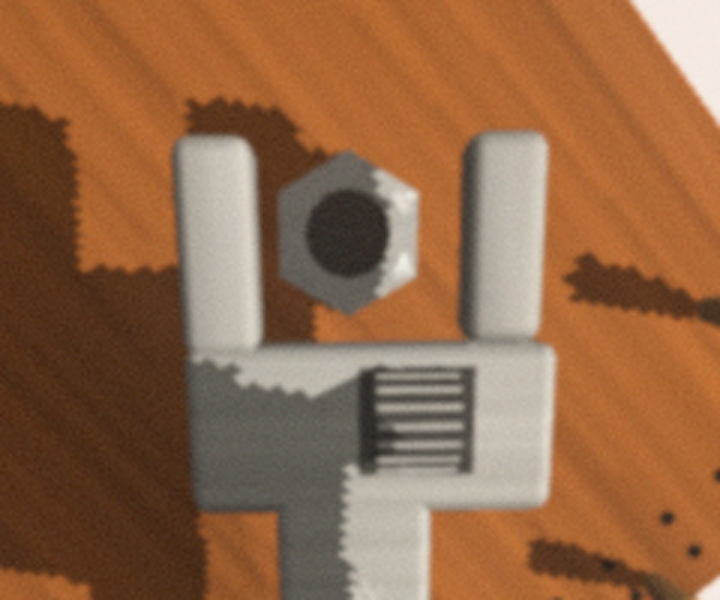

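The view shows the nut (corners (349,150), (347,314), flats x=278 and 418) well inside the jaws (inner edges x≈259 and 466), with its flats parallel to them. The stud is at (347,233).

```bash
python3 - <<'E'
from h import *
d=np.load("pics/w5.npz");K=d["K"];s=bot.state();A=R.from_quat(s["ee_rot"]);T=d["M"]
def pt(c,h=None,tz=None):
    u,v=200+(c[0]+.5)/3-.5,20+(c[1]+.5)/3-.5
    r=T[:3,:3]@np.linalg.inv(K)@[u,v,1];o=T[:3,3]
    if h is not None:k=(N@NUT+h-N@o)/(N@r)
    else:
        rt=A.inv().apply(r);ot=A.inv().apply(o-s["position"]);k=(tz-ot[2])/rt[2]
    return A.inv().apply(o+k*r-s["position"])*1e3
C=np.array([pt(c,.016) for c in[(349,150),(419,190),(417,277),(347,314),(278,275),(278,187)]])
print("nut c",C.mean(0).round(2),"stud",pt((347,233),.024).round(2),"r",np.linalg.norm(C-C.mean(0),axis=1).round(1))
L=C-C.mean(0);print("nut angle err deg",[(((np.degrees(np.arctan2(l[1],l[0]))+30)%60)-30).round(1) for l in L])
for n,c in(("fix tip",(257,165)),("fix thr",(262,340)),("throat",(350,343)),("headL",(193,430)),("headR",(552,430)),("mov",(466,250)),("wormL",(375,420)),("wormR",(463,420))):
    print(n,pt(c,tz=-.0164 if "worm" in n else -.0083).round(1))
E
```

```text
nut c [88.    2.03 31.8 ] stud [87.74  1.78 23.81] r [16.7 17.5 17.7 17.  17.7 17.7]
nut angle err deg [np.float64(0.7), np.float64(0.0), np.float64(1.0), np.float64(0.7), np.float64(0.6), np.float64(2.1)]
fix tip [ 97.4 -13.5  -8.3]
fix thr [ 68.4 -13.5  -8.3]
throat [67.9  2.2 -8.3]
headL [ 52.2 -26.6  -8.3]
headR [52.1 39.3 -8.3]
mov [83.7 22.3 -8.3]
wormL [ 55.4   6.5 -16.4]
wormR [ 55.4  21.8 -16.4]
```

>>> {"method": "carry_out", "body": {
  "rows": [
    {"dx": 0, "dy": -1.5, "dz": 0, "rx": -0.004, "ry": 0.003, "rz": 0.012, "grip": 0},
    {"dx": 0, "dy": 0, "dz": 8, "rx": 0, "ry": 0, "rz": 0, "grip": 0},
    {"dx": 0, "dy": 0, "dz": 8, "rx": 0, "ry": 0, "rz": 0, "grip": 0},
    {"dx": 0, "dy": 0, "dz": 7, "rx": 0, "ry": 0, "rz": 0, "grip": 0},
    {"dx": 0, "dy": 0, "dz": 6, "rx": 0, "ry": 0, "rz": 0, "grip": 0},
    {"dx": 0, "dy": 0, "dz": 5, "rx": 0, "ry": 0, "rz": 0, "grip": 0},
    {"dx": 0, "dy": 0, "dz": 4, "rx": 0, "ry": 0, "rz": 0, "grip": 0},
    {"dx": 0, "dy": 0, "dz": 0, "rx": 0, "ry": 0, "rz": 0, "grip": 0},
    {"dx": 0, "dy": 0, "dz": 0, "rx": 0, "ry": 0, "rz": 0, "grip": 0}
  ]
}}

```text
time_s: 9.45
position: [0.591, 0.0774, 0.0894]
ee_rot: [-0.371, 0.905, 0.089, -0.189]
force: [-0.4, -0.7, -3.6]
grip_width: 0.205
grasp_force: 61.4
```

```bash
python3 - <<'E'
from h import *
to(*deck(-.0875,.003,.0057,44.1))
E
```

```text
t 9.45 shift [-0.3 -1.3  2.7] rot [ 0.002 -0.002  0.003] F [-0.4 -0.7 -3.6] q [ 0.    0.79 -0.3   1.67  0.1   1.11  2.04]
```

>>> {"method": "carry_out", "body": {
  "rows": [
    {"dx": 0, "dy": 0, "dz": 1, "rx": 0, "ry": 0, "rz": 0, "grip": 0},
    {"dx": 0, "dy": 0, "dz": 1, "rx": 0, "ry": 0, "rz": 0, "grip": 0},
    {"dx": 0, "dy": 0, "dz": 1, "rx": 0, "ry": 0, "rz": 0, "grip": 0},
    {"dx": 0, "dy": 0, "dz": 0, "rx": 0, "ry": 0, "rz": 0, "grip": 0}
  ]
}}

```text
time_s: 9.78
position: [0.5902, 0.0776, 0.0871]
ee_rot: [-0.371, 0.905, 0.088, -0.189]
force: [0.9, -0.3, -2.7]
grip_width: 0.206
grasp_force: 61.5
```

>>> {"method": "carry_out", "body": {
  "rows": [
    {"dx": 0, "dy": 0, "dz": 0.7, "rx": 0, "ry": 0, "rz": 0, "grip": 0},
    {"dx": 0, "dy": 0, "dz": 0.5, "rx": 0, "ry": 0, "rz": 0, "grip": 0},
    {"dx": 0, "dy": 0, "dz": 0, "rx": 0, "ry": 0, "rz": 0, "grip": 0}
  ]
}}

```text
time_s: 10.03
position: [0.5902, 0.0776, 0.0871]
ee_rot: [-0.371, 0.905, 0.088, -0.188]
force: [1.7, -0.5, 5.8]
grip_width: 0.208
grasp_force: 61.4
```

Contact with the deck. Next: release, back off, close the fingers and go to the worm.

```bash
python3 - <<'E'
from h import *
import pickle
s=bot.state();pickle.dump(s,open("ref.pkl","wb"));print(s["position"],s["ee_rot"],"h",N@(s["position"]-NUT))
E
```

```text
[0.59022604 0.07760128 0.08705364] [-0.37067094  0.90519514  0.0882625  -0.18824066] h 0.005907206882742722
```

>>> {"method": "carry_out", "body": {
  "rows": [
    {"dx": 0, "dy": 0, "dz": 0, "rx": 0, "ry": 0, "rz": 0, "grip": 0.3},
    {"dx": 0, "dy": 0, "dz": 0, "rx": 0, "ry": 0, "rz": 0, "grip": 0.4},
    {"dx": 0, "dy": 0, "dz": 0, "rx": 0, "ry": 0, "rz": 0, "grip": 0.45},
    {"dx": 0, "dy": 0, "dz": -5, "rx": 0, "ry": 0, "rz": 0, "grip": 0.45},
    {"dx": 0, "dy": 0, "dz": -15, "rx": 0, "ry": 0, "rz": 0, "grip": 0.45},
    {"dx": 0, "dy": 0, "dz": -20, "rx": 0, "ry": 0, "rz": 0, "grip": 0.45},
    {"dx": 0, "dy": 0, "dz": -20, "rx": 0, "ry": 0, "rz": 0, "grip": 0},
    {"dx": 25, "dy": 7, "dz": 0, "rx": 0, "ry": 0, "rz": 0, "grip": 0},
    {"dx": 24, "dy": 7, "dz": 0, "rx": 0, "ry": 0, "rz": 0, "grip": 0},
    {"dx": 0, "dy": 0, "dz": 15, "rx": 0, "ry": 0, "rz": 0, "grip": 0},
    {"dx": 0, "dy": 0, "dz": 15, "rx": 0, "ry": 0, "rz": 0, "grip": 0},
    {"dx": 0, "dy": 0, "dz": 8, "rx": 0, "ry": 0, "rz": 0, "grip": 0},
    {"dx": 0, "dy": 0, "dz": 0, "rx": 0, "ry": 0, "rz": 0, "grip": 0},
    {"dx": 0, "dy": 0, "dz": 0, "rx": 0, "ry": 0, "rz": 0, "grip": 0}
  ]
}}

```text
time_s: 11.2
position: [0.5575, 0.0526, 0.1236]
ee_rot: [-0.371, 0.905, 0.089, -0.189]
force: [-0.2, 0.1, 0.6]
grip_width: 0.005
grasp_force: 0.0
```

```bash
cat >> h.py <<'E'
import pickle,os
def rel():
    """TCP in the tool frame of the saved placing pose (mm), and force in it"""
    r=pickle.load(open("ref.pkl","rb"));s=bot.state();A=R.from_quat(r["ee_rot"])
    print("t",round(s["time_s"],2),"rel",(A.inv().apply(s["position"]-r["position"])*1e3).round(2),"F",A.inv().apply(s["force"]).round(1),"rot",(A.inv()*R.from_quat(s["ee_rot"])).as_rotvec().round(3),"w",round(s["grip_width"],3))
E
python3 -c "
from h import *
rel()
snap('wrist','w6')
im=cv2.imread('pics/w6.png');cv2.imwrite('pics/w6c.png',cv2.resize(im[0:230,170:450],None,fx=2.5,fy=2.5,interpolation=cv2.INTER_CUBIC))"
```

```text
t 11.2 rel [ 49.05  14.09 -20.61] F [ 0.2  0.4 -0.5] rot [-0.002  0.002 -0.   ] w 0.005
```

View pics/w6c.png

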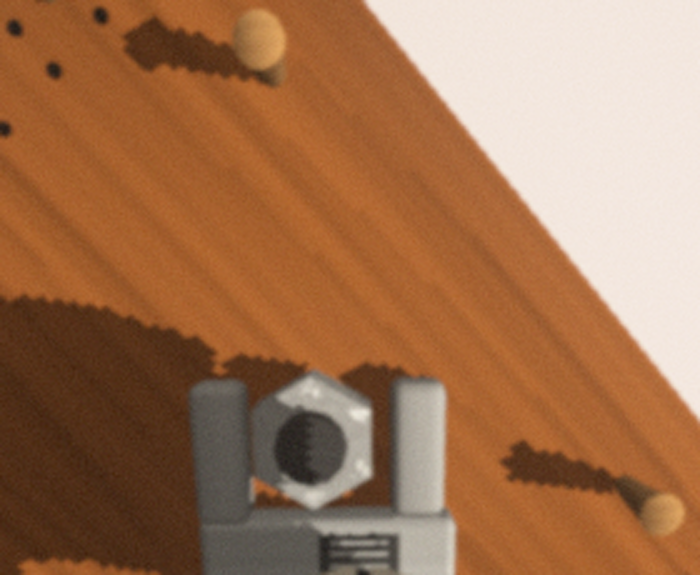

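The wrench sits on the deck around the nut, with the fixed jaw about 1 mm from its flat at (250,430) and the moving jaw at (395,440) still wide. The worm is at (360,550), just ahead of the fingertips. Now I'll feel for the worm.

>>> {"method": "carry_out", "body": {
  "rows": [
    {"dx": 0, "dy": 0, "dz": 3, "rx": 0, "ry": 0, "rz": 0, "grip": 0},
    {"dx": 0, "dy": 0, "dz": 1, "rx": 0, "ry": 0, "rz": 0, "grip": 0},
    {"dx": 0, "dy": 0, "dz": 1, "rx": 0, "ry": 0, "rz": 0, "grip": 0},
    {"dx": 0, "dy": 0, "dz": 0, "rx": 0, "ry": 0, "rz": 0, "grip": 0}
  ]
}}

```text
time_s: 11.58
position: [0.556, 0.0527, 0.1197]
ee_rot: [-0.371, 0.905, 0.088, -0.189]
force: [1.0, -0.5, 4.5]
grip_width: 0.008
grasp_force: 1.9
```

```bash
python3 -c "
from h import *
rel()"
```

```text
t 11.58 rel [ 48.92  13.95 -16.39] F [ 0.9  0.3 -4.5] rot [-0.  0. -0.] w 0.008
```

>>> {"method": "carry_out", "body": {
  "rows": [
    {"dx": 0, "dy": 0, "dz": 1, "rx": 0, "ry": 0, "rz": 0, "grip": 0},
    {"dx": 0, "dy": 0, "dz": 0, "rx": 0, "ry": 0, "rz": 0, "grip": 0},
    {"dx": 2, "dy": 0, "dz": 0, "rx": 0, "ry": 0, "rz": 0, "grip": 0},
    {"dx": 2, "dy": 0, "dz": 0, "rx": 0, "ry": 0, "rz": 0, "grip": 0},
    {"dx": 2, "dy": 0, "dz": 0, "rx": 0, "ry": 0, "rz": 0, "grip": 0}
  ]
}}

```text
time_s: 12.0
position: [0.5532, 0.0497, 0.1208]
ee_rot: [-0.371, 0.905, 0.089, -0.187]
force: [4.4, 3.2, 5.5]
grip_width: 0.002
grasp_force: 3.3
```

```bash
python3 -c "
from h import *
rel()"
```

```text
t 12.0 rel [ 53.19  13.9  -16.31] F [-3.6  1.1 -6.7] rot [ 0.001 -0.003 -0.001] w 0.002
```

>>> {"method": "carry_out", "body": {
  "rows": [
    {"dx": 2, "dy": 0, "dz": 0.5, "rx": 0, "ry": 0, "rz": 0, "grip": 0},
    {"dx": 2, "dy": 0, "dz": 0, "rx": 0, "ry": 0, "rz": 0, "grip": 0},
    {"dx": 2, "dy": 0, "dz": 0, "rx": 0, "ry": 0, "rz": 0, "grip": 0}
  ]
}}

```text
time_s: 12.25
position: [0.5495, 0.0456, 0.1222]
ee_rot: [-0.371, 0.905, 0.088, -0.186]
force: [5.1, 2.2, 8.2]
grip_width: 0.003
grasp_force: 4.4
```

```bash
python3 -c "
from h import *
rel()
snap('wrist','w7')
a=np.load('pics/w6.npz')['im'];b=np.load('pics/w7.npz')['im']
f=lambda i:cv2.resize(i[120:220,220:370,::-1],None,fx=2.6,fy=2.6,interpolation=cv2.INTER_CUBIC)
cv2.imwrite('pics/w7c.png',np.hstack([f(a),f(b)]))"
```

```text
t 12.25 rel [ 58.84  13.82 -16.24] F [-2.7  0.7 -9.5] rot [ 0.001 -0.004 -0.001] w 0.003
```

View pics/w7c.png

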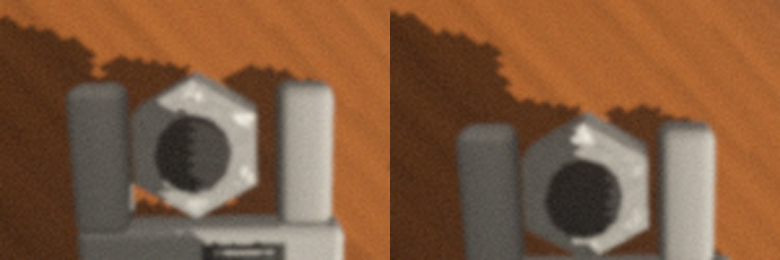

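The second view confirms the moving jaw has come in by about 2.5 mm (right-hand gap down from 21 to 14 px). I'll continue with a second stroke.

>>> {"method": "carry_out", "body": {
  "rows": [
    {"dx": 0, "dy": 0, "dz": -5, "rx": 0, "ry": 0, "rz": 0, "grip": 0},
    {"dx": -13, "dy": 0, "dz": 0, "rx": 0, "ry": 0, "rz": 0, "grip": 0},
    {"dx": 0, "dy": 0, "dz": 4, "rx": 0, "ry": 0, "rz": 0, "grip": 0},
    {"dx": 0, "dy": 0, "dz": 1, "rx": 0, "ry": 0, "rz": 0, "grip": 0},
    {"dx": 2, "dy": 0, "dz": 0, "rx": 0, "ry": 0, "rz": 0, "grip": 0},
    {"dx": 2, "dy": 0, "dz": 0, "rx": 0, "ry": 0, "rz": 0, "grip": 0},
    {"dx": 2, "dy": 0, "dz": 0, "rx": 0, "ry": 0, "rz": 0, "grip": 0},
    {"dx": 2, "dy": 0, "dz": 0, "rx": 0, "ry": 0, "rz": 0, "grip": 0},
    {"dx": 2, "dy": 0, "dz": 0, "rx": 0, "ry": 0, "rz": 0, "grip": 0},
    {"dx": 2, "dy": 0, "dz": 0, "rx": 0, "ry": 0, "rz": 0, "grip": 0},
    {"dx": 2, "dy": 0, "dz": 0, "rx": 0, "ry": 0, "rz": 0, "grip": 0}
  ]
}}

```text
time_s: 13.22
position: [0.5493, 0.0462, 0.1222]
ee_rot: [-0.371, 0.905, 0.089, -0.186]
force: [8.0, 5.7, 10.9]
grip_width: 0.005
grasp_force: 6.6
```

```bash
cat >> h.py <<'E'
def gap(fn):
    """jaw edges / nut edges in tool y (mm) along a row of the wrench's top face, from depth in the saved placing frame"""
    r=pickle.load(open("ref.pkl","rb"));A=R.from_quat(r["ee_rot"]);P=cloud(fn)[:225]
    q=A.inv().apply((P-r["position"]).reshape(-1,3))*1e3
    q=q[~np.isnan(q[:,0])]
    m=(q[:,0]>78)&(q[:,0]<97)&(abs(q[:,1])<45)&(q[:,2]<-3)
    for lo,hi in((-9.5,-6),(-12.5,-9.6)):
        y=np.sort(q[m&(q[:,2]>lo)&(q[:,2]<hi)][:,1]);
        if len(y)<3: continue
        g=np.diff(y);i=np.nonzero(g>.9)[0];print("z",lo,hi,"y",y[0].round(1),[(y[k].round(1),y[k+1].round(1)) for k in i],y[-1].round(1))
E
python3 -c "
from h import *
rel()
snap('wrist','w8')
for f in('w6','w7','w8'):print(f);gap(f)"
```

```text
t 13.22 rel [ 58.52  14.34 -16.12] F [ -6.2   2.2 -13.1] rot [ 0.001 -0.005 -0.002] w 0.005
w6
z -9.5 -6 y -29.1 [(np.float64(-15.4), np.float64(-13.2)), (np.float64(-7.4), np.float64(-6.1)), (np.float64(-6.1), np.float64(4.5)), (np.float64(4.5), np.float64(10.1)), (np.float64(16.5), np.float64(22.2))] 36.0
z -12.5 -9.6 y -25.5 [(np.float64(-25.5), np.float64(-22.5)), (np.float64(-22.5), np.float64(-17.1)), (np.float64(-17.1), np.float64(-13.1))] 16.5
w7
z -9.5 -6 y -29.2 [(np.float64(-15.7), np.float64(-13.2)), (np.float64(-8.1), np.float64(-7.1)), (np.float64(-7.1), np.float64(9.9)), (np.float64(11.7), np.float64(13.0)), (np.float64(16.8), np.float64(19.9))] 33.5
z -12.5 -9.6 y -21.5 [(np.float64(-21.5), np.float64(-20.6)), (np.float64(-20.6), np.float64(-13.1)), (np.float64(16.8), np.float64(23.1)), (np.float64(23.1), np.float64(26.8))] 26.8
w8
z -9.5 -6 y -28.5 [(np.float64(-14.9), np.float64(-13.1)), (np.float64(-7.0), np.float64(-3.9)), (np.float64(-3.3), np.float64(8.5)), (np.float64(11.0), np.float64(12.2))] 30.8
z -12.5 -9.6 y -24.4 [(np.float64(-24.4), np.float64(-18.3)), (np.float64(-18.3), np.float64(-17.2)), (np.float64(-17.2), np.float64(-13.1))] 16.6
```

The depth edges show the nut from y −13.1 to 16.7 and the moving jaw now touching it (inner face about 16.8). The fixed jaw is still 1.8 mm off, so about 7 mm more rubbing.

>>> {"method": "carry_out", "body": {
  "rows": [
    {"dx": 0, "dy": 0, "dz": -5, "rx": 0, "ry": 0, "rz": 0, "grip": 0},
    {"dx": -13, "dy": 0.5, "dz": 0, "rx": 0, "ry": 0, "rz": 0, "grip": 0},
    {"dx": 0, "dy": 0, "dz": 4, "rx": 0, "ry": 0, "rz": 0, "grip": 0},
    {"dx": 0, "dy": 0, "dz": 1, "rx": 0, "ry": 0, "rz": 0, "grip": 0},
    {"dx": 1.5, "dy": 0.3, "dz": 0, "rx": 0, "ry": 0, "rz": 0, "grip": 0},
    {"dx": 1.5, "dy": 0.3, "dz": 0, "rx": 0, "ry": 0, "rz": 0, "grip": 0},
    {"dx": 1.5, "dy": 0.3, "dz": 0, "rx": 0, "ry": 0, "rz": 0, "grip": 0},
    {"dx": 1.5, "dy": 0.3, "dz": 0, "rx": 0, "ry": 0, "rz": 0, "grip": 0},
    {"dx": 1.5, "dy": 0, "dz": 0, "rx": 0, "ry": 0, "rz": 0, "grip": 0}
  ]
}}

```text
time_s: 14.02
position: [0.5523, 0.0514, 0.121]
ee_rot: [-0.371, 0.905, 0.089, -0.185]
force: [9.4, 6.8, 11.3]
grip_width: 0.002
grasp_force: 7.4
```

```bash
python3 -c "
from h import *
rel()
snap('wrist','w9')
gap('w9')"
```

```text
t 14.02 rel [ 52.6   15.75 -16.12] F [ -7.8   2.2 -14. ] rot [ 0.002 -0.006 -0.002] w 0.002
z -9.5 -6 y -27.0 [(np.float64(-7.6), np.float64(-4.9)), (np.float64(-4.9), np.float64(-3.6)), (np.float64(-3.6), np.float64(9.4)), (np.float64(9.4), np.float64(10.5)), (np.float64(10.5), np.float64(11.7))] 30.6
z -12.5 -9.6 y -23.9 [(np.float64(-23.9), np.float64(-23.0)), (np.float64(-23.0), np.float64(-22.0)), (np.float64(-21.3), np.float64(-20.1)), (np.float64(-20.1), np.float64(-12.9)), (np.float64(16.8), np.float64(19.9))] 19.9
```

>>> {"method": "carry_out", "body": {
  "rows": [
    {"dx": 1.5, "dy": 0, "dz": 0, "rx": 0, "ry": 0, "rz": 0, "grip": 0},
    {"dx": 1.5, "dy": 0, "dz": 0, "rx": 0, "ry": 0, "rz": 0, "grip": 0},
    {"dx": 1, "dy": 0, "dz": 0, "rx": 0, "ry": 0, "rz": 0, "grip": 0}
  ]
}}

```text
time_s: 14.32
position: [0.5506, 0.0498, 0.1217]
ee_rot: [-0.372, 0.906, 0.089, -0.184]
force: [12.1, 7.7, 8.0]
grip_width: 0.004
grasp_force: 5.7
```

```bash
python3 -c "
from h import *
rel()
snap('wrist','w10')
gap('w10')"
```

```text
t 14.32 rel [ 55.03  15.9  -16.18] F [-11.1   0.2 -12.1] rot [ 0.002 -0.009 -0.003] w 0.004
z -9.5 -6 y -26.6 [(np.float64(-8.4), np.float64(-7.2)), (np.float64(-7.2), np.float64(-6.1)), (np.float64(-6.1), np.float64(11.3))] 30.8
z -12.5 -9.6 y -23.5 [(np.float64(-23.5), np.float64(-17.3)), (np.float64(-17.0), np.float64(-12.8)), (np.float64(16.9), np.float64(28.2))] 28.2
```

Tangential force is near the slip limit and the width has stopped changing at 57.4 mm, so the jaws are snug. I'll back off and look at the handle to regrasp it.

>>> {"method": "carry_out", "body": {
  "rows": [
    {"dx": 0, "dy": 0, "dz": -4, "rx": 0, "ry": 0, "rz": 0, "grip": 0},
    {"dx": 0, "dy": 0, "dz": -20, "rx": 0, "ry": 0, "rz": 0, "grip": 0.2},
    {"dx": -20, "dy": -3, "dz": -30, "rx": 0, "ry": 0, "rz": 0, "grip": 0.45},
    {"dx": -35, "dy": -4, "dz": -15, "rx": 0, "ry": 0, "rz": 0, "grip": 0.45},
    {"dx": -35, "dy": -4, "dz": 0, "rx": 0, "ry": 0, "rz": 0, "grip": 0.45},
    {"dx": -30, "dy": -3, "dz": 0, "rx": 0, "ry": 0, "rz": 0, "grip": 0.45},
    {"dx": 0, "dy": 0, "dz": 0, "rx": 0, "ry": 0, "rz": 0, "grip": 0.45},
    {"dx": 0, "dy": 0, "dz": 0, "rx": 0, "ry": 0, "rz": 0, "grip": 0.45}
  ]
}}

```text
time_s: 15.03
position: [0.6609, 0.1205, 0.1444]
ee_rot: [-0.372, 0.904, 0.089, -0.191]
force: [-0.4, 0.3, -0.3]
grip_width: 0.43
grasp_force: 0.0
```

```bash
python3 -c "
from h import *
rel()
snap('wrist','w11');gap('w11')
r=pickle.load(open('ref.pkl','rb'));A=R.from_quat(r['ee_rot']);P=cloud('w11')[:222]
q=A.inv().apply((P-r['position']).reshape(-1,3))*1e3;q=q[~np.isnan(q[:,0])]
m=(q[:,2]>-12)&(q[:,2]<-4)&(abs(q[:,1])<18);q=q[m]
S=[];T=[]
for b in range(-80,22,6):
    k=q[(q[:,0]>=b)&(q[:,0]<b+6)]
    if len(k)>5:
        S.append(b+3);T.append((k[:,1].min()+k[:,1].max())/2);print(b,len(k),k[:,1].min().round(1),k[:,1].max().round(1))
c=np.polyfit(S,T,1);print('y=%.4f x + %.2f, deg %.2f'%(c[0],c[1],np.degrees(np.arctan(c[0]))))"
```

```text
t 15.03 rel [-60.65   2.6  -80.25] F [-0.   0.4  0.5] rot [-0.003  0.005 -0.002] w 0.43
z -9.5 -6 y -26.9 [(np.float64(-8.6), np.float64(-7.4)), (np.float64(-6.6), np.float64(-4.4)), (np.float64(-3.7), np.float64(1.5)), (np.float64(1.5), np.float64(9.5)), (np.float64(9.5), np.float64(11.0)), (np.float64(11.0), np.float64(12.3))] 30.9
z -12.5 -9.6 y -23.7 [(np.float64(-23.7), np.float64(-21.7)), (np.float64(-21.7), np.float64(-19.6)), (np.float64(-19.6), np.float64(-15.9)), (np.float64(-15.7), np.float64(-13.0))] 16.9
-80 65 -10.4 8.5
-74 130 -10.4 8.5
-68 148 -10.3 9.3
-62 145 -10.2 9.3
-56 156 -10.1 9.3
-50 154 -10.1 9.2
-44 152 -10.0 9.1
-38 155 -9.9 9.1
-32 164 -9.8 9.9
-26 167 -9.7 9.9
-20 175 -9.7 9.8
-14 179 -9.6 9.8
-8 169 -9.5 9.7
-2 190 -9.4 10.5
4 179 -9.3 10.4
10 284 -11.7 17.7
16 296 -11.5 17.6
y=0.0311 x + 1.08, deg 1.78
```

The handle line is y = 0.018x + 0.45 in the placing frame, a yaw of +1.05°, and the nut is at (88, 2). Regrasping along that line.

>>> {"method": "carry_out", "body": {
  "rows": [
    {"dx": 20, "dy": -0.7, "dz": 0, "rx": 0.003, "ry": -0.005, "rz": 0.02, "grip": 0.45},
    {"dx": 20.3, "dy": -1.1, "dz": 0, "rx": 0, "ry": 0, "rz": 0, "grip": 0.45},
    {"dx": 20.3, "dy": -1.6, "dz": 0, "rx": 0, "ry": 0, "rz": 0, "grip": 0.45},
    {"dx": 0, "dy": 0, "dz": 25, "rx": 0, "ry": 0, "rz": 0, "grip": 0.45},
    {"dx": 0, "dy": 0, "dz": 25, "rx": 0, "ry": 0, "rz": 0, "grip": 0.45},
    {"dx": 0, "dy": 0, "dz": 15, "rx": 0, "ry": 0, "rz": 0, "grip": 0.45},
    {"dx": 0, "dy": 0, "dz": 10, "rx": 0, "ry": 0, "rz": 0, "grip": 0.45},
    {"dx": 0, "dy": 0, "dz": 0, "rx": 0, "ry": 0, "rz": 0, "grip": 0.45},
    {"dx": 0, "dy": 0, "dz": 0, "rx": 0, "ry": 0, "rz": 0, "grip": 0.45}
  ]
}}

```text
time_s: 15.83
position: [0.5933, 0.0754, 0.0945]
ee_rot: [-0.361, 0.909, 0.086, -0.187]
force: [-0.1, 1.1, 0.9]
grip_width: 0.445
grasp_force: 0.0
```

```bash
python3 -c "
from h import *
rel()"
```

```text
t 15.83 rel [ 1.64 -1.31 -8.04] F [-0.5  1.1 -0.8] rot [ 0.002 -0.003  0.021] w 0.445
```

>>> {"method": "carry_out", "body": {
  "rows": [
    {"dx": -1, "dy": 1.8, "dz": 3, "rx": -0.002, "ry": 0.003, "rz": -0.002, "grip": 0.4},
    {"dx": 0, "dy": 0, "dz": 4, "rx": 0, "ry": 0, "rz": 0, "grip": 0.4},
    {"dx": 0, "dy": 0, "dz": 0, "rx": 0, "ry": 0, "rz": 0, "grip": 0.3},
    {"dx": 0, "dy": 0, "dz": 0, "rx": 0, "ry": 0, "rz": 0, "grip": 0.25}
  ]
}}

```text
time_s: 16.17
position: [0.5902, 0.0782, 0.0882]
ee_rot: [-0.363, 0.909, 0.087, -0.189]
force: [-0.2, -0.1, -0.2]
grip_width: 0.303
grasp_force: 0.0
```

```bash
python3 -c "
from h import *
rel()"
```

```text
t 16.17 rel [-0.15  0.78 -1.02] F [0.2 0.  0.3] rot [ 0.    -0.001  0.018] w 0.303
```

>>> {"method": "carry_out", "body": {
  "rows": [
    {"dx": 0, "dy": -0.3, "dz": 0.3, "rx": 0, "ry": 0, "rz": 0, "grip": 0.25},
    {"dx": 0, "dy": 0, "dz": 0, "rx": 0, "ry": 0, "rz": 0, "grip": 0},
    {"dx": 0, "dy": 0, "dz": 0, "rx": 0, "ry": 0, "rz": 0, "grip": 0},
    {"dx": 0, "dy": 0, "dz": 0, "rx": 0, "ry": 0, "rz": 0, "grip": 0},
    {"dx": 0, "dy": 0, "dz": 0, "rx": 0, "ry": 0, "rz": 0, "grip": 0}
  ],
  "newtons": 50
}}

```text
time_s: 16.58
position: [0.5906, 0.0778, 0.0877]
ee_rot: [-0.363, 0.909, 0.087, -0.188]
force: [0.8, -0.5, -0.2]
grip_width: 0.207
grasp_force: 50.0
```

```bash
python3 -c "
from h import *
rel();snap('wrist','w12');gap('w12')"
```

```text
t 16.58 rel [-0.18  0.14 -0.75] F [-0.2 -1.  -0.1] rot [ 0.    -0.001  0.018] w 0.207
z -9.5 -6 y -26.9 [(np.float64(-6.9), np.float64(-5.2)), (np.float64(-5.2), np.float64(-4.2)), (np.float64(-3.7), np.float64(7.9)), (np.float64(7.9), np.float64(9.1)), (np.float64(9.5), np.float64(11.6))] 30.8
z -12.5 -9.6 y -23.6 [(np.float64(-23.0), np.float64(-17.5)), (np.float64(-17.4), np.float64(-15.7)), (np.float64(-15.7), np.float64(-13.0)), (np.float64(16.8), np.float64(20.3)), (np.float64(20.9), np.float64(23.1)), (np.float64(23.5), np.float64(25.2)), (np.float64(25.2), np.float64(26.5)), (np.float64(26.5), np.float64(27.4))] 27.4
```

Gripped with little side force and the jaws are still snug. Now turning along the arc about the nut (88 mm lever).

>>> {"method": "carry_out", "body": {
  "rows": [
    {"dx": 0, "dy": -1.76, "dz": 0, "rx": 0, "ry": 0, "rz": 0.02, "grip": 0},
    {"dx": 0.07, "dy": -3.52, "dz": 0, "rx": 0, "ry": 0, "rz": 0.04, "grip": 0},
    {"dx": 0.07, "dy": -3.52, "dz": 0, "rx": 0, "ry": 0, "rz": 0.04, "grip": 0},
    {"dx": 0.07, "dy": -3.52, "dz": 0, "rx": 0, "ry": 0, "rz": 0.04, "grip": 0},
    {"dx": 0.07, "dy": -3.52, "dz": 0, "rx": 0, "ry": 0, "rz": 0.04, "grip": 0},
    {"dx": 0.07, "dy": -3.52, "dz": 0, "rx": 0, "ry": 0, "rz": 0.04, "grip": 0},
    {"dx": 0, "dy": 0, "dz": 0, "rx": 0, "ry": 0, "rz": 0, "grip": 0}
  ]
}}

```text
time_s: 17.22
position: [0.6011, 0.0628, 0.0827]
ee_rot: [-0.259, 0.943, 0.065, -0.197]
force: [1.0, 0.5, 1.9]
grip_width: 0.208
grasp_force: 50.0
```

```bash
cat >> h.py <<'E'
def arc():
    s=bot.state();A=R.from_quat(s["ee_rot"]);c=A.inv().apply(NUT2-s["position"])*1e3
    r=pickle.load(open("ref.pkl","rb"))
    print("t",round(s["time_s"],2),"nut in tool",c.round(2),"turn",((R.from_quat(r["ee_rot"]).inv()*A).as_rotvec()).round(3),"F tool",A.inv().apply(s["force"]).round(1),"T tool",A.inv().apply(s["wrist_torque"]).round(2),"q7",round(s["qpos"][6],2))
_r=pickle.load(open("ref.pkl","rb"));NUT2=R.from_quat(_r["ee_rot"]).apply([.088,.00195,.0059])+_r["position"]
E
python3 -c "
from h import *
arc()"
```

```text
t 17.22 nut in tool [88.35 -0.34  6.53] turn [-0.    -0.001  0.24 ] F tool [-0.4  0.4 -2.2] T tool [ 0.19 -0.49 -0.14] q7 1.86
```

>>> {"method": "carry_out", "body": {
  "rows": [
    {"dx": 0.07, "dy": -3.52, "dz": 0, "rx": 0, "ry": 0, "rz": 0.04, "grip": 0},
    {"dx": 0.07, "dy": -3.52, "dz": 0, "rx": 0, "ry": 0, "rz": 0.04, "grip": 0},
    {"dx": 0.07, "dy": -3.52, "dz": 0, "rx": 0, "ry": 0, "rz": 0.04, "grip": 0},
    {"dx": 0.07, "dy": -3.52, "dz": 0, "rx": 0, "ry": 0, "rz": 0.04, "grip": 0},
    {"dx": 0.07, "dy": -3.52, "dz": 0, "rx": 0, "ry": 0, "rz": 0.04, "grip": 0},
    {"dx": 0.07, "dy": -3.52, "dz": 0, "rx": 0, "ry": 0, "rz": 0.04, "grip": 0},
    {"dx": 0.07, "dy": -3.52, "dz": 0, "rx": 0, "ry": 0, "rz": 0.04, "grip": 0},
    {"dx": 0.07, "dy": -3.52, "dz": 0, "rx": 0, "ry": 0, "rz": 0.04, "grip": 0},
    {"dx": 0, "dy": 0, "dz": 0, "rx": 0, "ry": 0, "rz": 0, "grip": 0}
  ]
}}

```text
time_s: 17.97
position: [0.6107, 0.0368, 0.0779]
ee_rot: [-0.106, 0.972, 0.033, -0.205]
force: [1.1, 1.0, 0.8]
grip_width: 0.206
grasp_force: 50.0
```

```bash
python3 -c "
from h import *
arc()"
```

```text
t 17.97 nut in tool [88.49 -0.33  6.55] turn [-0.    -0.002  0.559] F tool [-0.9  0.9 -1.1] T tool [-0.03 -0.81 -0.06] q7 1.64
```

>>> {"method": "carry_out", "body": {
  "rows": [
    {"dx": 0.04, "dy": -2.2, "dz": 0, "rx": 0, "ry": 0, "rz": 0.025, "grip": 0},
    {"dx": 0.04, "dy": -2.2, "dz": 0, "rx": 0, "ry": 0, "rz": 0.025, "grip": 0},
    {"dx": 0.04, "dy": -2.2, "dz": 0, "rx": 0, "ry": 0, "rz": 0.025, "grip": 0},
    {"dx": 0.04, "dy": -2.2, "dz": 0, "rx": 0, "ry": 0, "rz": 0.025, "grip": 0},
    {"dx": 0, "dy": 0, "dz": 0, "rx": 0, "ry": 0, "rz": 0, "grip": 0}
  ]
}}

```text
time_s: 18.38
position: [0.612, 0.0279, 0.0771]
ee_rot: [-0.057, 0.977, 0.023, -0.206]
force: [3.7, 2.4, 1.7]
grip_width: 0.209
grasp_force: 50.0
```

```bash
python3 -c "
from h import *
arc()"
```

```text
t 18.38 nut in tool [88.49 -0.26  6.52] turn [-0.    -0.002  0.661] F tool [-2.9  2.1 -3. ] T tool [-0.6  -1.08 -0.06] q7 1.57
```

>>> {"method": "carry_out", "body": {
  "rows": [
    {"dx": 0.03, "dy": -1.76, "dz": 0, "rx": 0, "ry": 0, "rz": 0.02, "grip": 0},
    {"dx": 0.03, "dy": -1.76, "dz": 0, "rx": 0, "ry": 0, "rz": 0.02, "grip": 0},
    {"dx": 0, "dy": 0, "dz": 0, "rx": 0, "ry": 0, "rz": 0, "grip": 0}
  ]
}}

```text
time_s: 18.63
position: [0.6123, 0.0245, 0.0769]
ee_rot: [-0.038, 0.978, 0.019, -0.206]
force: [4.3, 3.6, 0.8]
grip_width: 0.209
grasp_force: 50.0
```

```bash
python3 -c "
from h import *
arc()"
```

```text
t 18.63 nut in tool [88.49 -0.33  6.53] turn [-0.    -0.002  0.7  ] F tool [-3.8  3.4 -2.4] T tool [-0.75 -1.19 -0.05] q7 1.54
```

>>> {"method": "carry_out", "body": {
  "rows": [
    {"dx": 0.03, "dy": -1.76, "dz": 0, "rx": 0, "ry": 0, "rz": 0.02, "grip": 0},
    {"dx": 0.03, "dy": -1.76, "dz": 0, "rx": 0, "ry": 0, "rz": 0.02, "grip": 0},
    {"dx": 0.03, "dy": -1.76, "dz": 0, "rx": 0, "ry": 0, "rz": 0.02, "grip": 0},
    {"dx": 0, "dy": 0, "dz": 0, "rx": 0, "ry": 0, "rz": 0, "grip": 0}
  ]
}}

```text
time_s: 18.97
position: [0.6126, 0.0192, 0.0767]
ee_rot: [-0.008, 0.978, 0.013, -0.207]
force: [3.5, 3.3, 0.6]
grip_width: 0.204
grasp_force: 50.0
```

```bash
python3 -c "
from h import *
arc()"
```

```text
t 18.97 nut in tool [88.5  -0.34  6.52] turn [-0.    -0.002  0.76 ] F tool [-3.1  3.3 -1.9] T tool [-0.72 -1.12 -0.03] q7 1.5
```

>>> {"method": "carry_out", "body": {
  "rows": [
    {"dx": 0.03, "dy": -1.76, "dz": 0, "rx": 0, "ry": 0, "rz": 0.02, "grip": 0},
    {"dx": 0.03, "dy": -1.76, "dz": 0, "rx": 0, "ry": 0, "rz": 0.02, "grip": 0},
    {"dx": 0, "dy": 0, "dz": 0, "rx": 0, "ry": 0, "rz": 0, "grip": 0}
  ]
}}

```text
time_s: 19.22
position: [0.6126, 0.0157, 0.0766]
ee_rot: [0.011, 0.978, 0.008, -0.207]
force: [3.9, 3.5, 0.2]
grip_width: 0.206
grasp_force: 50.0
```

```bash
python3 -c "
from h import *
arc()"
```

```text
t 19.22 nut in tool [88.51 -0.32  6.52] turn [-0.    -0.002  0.8  ] F tool [-3.4  3.6 -1.6] T tool [-0.74 -1.18 -0.03] q7 1.47
```

>>> {"method": "carry_out", "body": {
  "rows": [
    {"dx": 0.03, "dy": -1.76, "dz": 0, "rx": 0, "ry": 0, "rz": 0.02, "grip": 0},
    {"dx": 0.03, "dy": -1.76, "dz": 0, "rx": 0, "ry": 0, "rz": 0.02, "grip": 0},
    {"dx": 0.03, "dy": -1.76, "dz": 0, "rx": 0, "ry": 0, "rz": 0.02, "grip": 0},
    {"dx": 0, "dy": 0, "dz": 0, "rx": 0, "ry": 0, "rz": 0, "grip": 0}
  ]
}}

```text
time_s: 19.55
position: [0.612, 0.0111, 0.0768]
ee_rot: [0.04, 0.977, 0.003, -0.207]
force: [2.8, 4.3, 1.8]
grip_width: 0.206
grasp_force: 50.1
```

```bash
python3 -c "
from h import *
arc()"
```

```text
t 19.55 nut in tool [88.08 -0.95  6.58] turn [-0.001 -0.002  0.859] F tool [-1.5  4.5 -2.7] T tool [-1.16 -0.79 -0.22] q7 1.43
```

>>> {"method": "carry_out", "body": {
  "rows": [
    {"dx": 0.03, "dy": -1.76, "dz": 0, "rx": 0, "ry": 0, "rz": 0.02, "grip": 0},
    {"dx": 0.03, "dy": -1.76, "dz": 0, "rx": 0, "ry": 0, "rz": 0.02, "grip": 0},
    {"dx": 0, "dy": 0, "dz": 0, "rx": 0, "ry": 0, "rz": 0, "grip": 0}
  ]
}}

```text
time_s: 19.8
position: [0.6113, 0.0078, 0.077]
ee_rot: [0.06, 0.976, -0.001, -0.208]
force: [2.5, 5.2, 3.9]
grip_width: 0.207
grasp_force: 50.2
```

```bash
python3 -c "
from h import *
arc()"
```

```text
t 19.8 nut in tool [87.67 -1.1   6.65] turn [-0.001 -0.001  0.899] F tool [-0.1  5.4 -4.4] T tool [-1.22 -0.46 -0.27] q7 1.41
```

>>> {"method": "carry_out", "body": {
  "rows": [
    {"dx": 0.03, "dy": -1.76, "dz": 0, "rx": 0, "ry": 0, "rz": 0.02, "grip": 0},
    {"dx": 0.03, "dy": -1.76, "dz": 0, "rx": 0, "ry": 0, "rz": 0.02, "grip": 0},
    {"dx": 0, "dy": 0, "dz": 0, "rx": 0, "ry": 0, "rz": 0, "grip": 0}
  ]
}}

```text
time_s: 20.05
position: [0.6108, 0.0043, 0.0771]
ee_rot: [0.079, 0.975, -0.006, -0.208]
force: [2.7, 4.5, 3.1]
grip_width: 0.208
grasp_force: 50.2
```

```bash
cat >> h.py <<'E'
def lines(fn):
    """angle (deg, tool frame of the shot) of the outer edges of the jaws, from depth"""
    s=bot.state();A=R.from_quat(s["ee_rot"]);P=cloud(fn)[:225]
    q=A.inv().apply((P-s["position"]).reshape(-1,3))*1e3;q=q[~np.isnan(q[:,0])]
    m=(q[:,2]>-11)&(q[:,2]<-6)&(abs(q[:,1])<45);q=q[m]
    for a,b,sg in((70,100,1),(70,100,-1)):
        S=[];T=[]
        for x in np.arange(a,b,2.):
            k=q[(q[:,0]>=x)&(q[:,0]<x+2)]
            if len(k)>4:S.append(x+1);T.append((k[:,1]*sg).max()*sg)
        c=np.polyfit(S,T,1);print("edge y@85 %.1f ang %.1f"%(np.polyval(c,85),np.degrees(np.arctan(c[0]))))
E
python3 -c "
from h import *
arc();snap('wrist','w13');lines('w13');print('before');
d=np.load('pics/w12.npz')"
```

```text
t 20.05 nut in tool [87.57 -1.    6.66] turn [-0.001 -0.001  0.939] F tool [-0.5  4.7 -3.8] T tool [-1.1  -0.34 -0.33] q7 1.38
edge y@85 28.3 ang -1.3
edge y@85 -29.3 ang -1.8
before
```

>>> {"method": "carry_out", "body": {
  "rows": [
    {"dx": 0.03, "dy": -1.76, "dz": 0, "rx": 0, "ry": 0, "rz": 0.02, "grip": 0},
    {"dx": 0.03, "dy": -1.76, "dz": 0, "rx": 0, "ry": 0, "rz": 0.02, "grip": 0},
    {"dx": 0, "dy": 0, "dz": 0, "rx": 0, "ry": 0, "rz": 0, "grip": 0}
  ]
}}

```text
time_s: 20.35
position: [0.6102, 0.0007, 0.0773]
ee_rot: [0.099, 0.973, -0.01, -0.207]
force: [1.2, 4.6, 3.3]
grip_width: 0.208
grasp_force: 50.2
```

```bash
python3 -c "
from h import *
arc();snap('wrist','w14');lines('w14')
im=cv2.imread('pics/w14.png');cv2.imwrite('pics/w14c.png',cv2.resize(im[20:220,200:440],None,fx=3,fy=3,interpolation=cv2.INTER_CUBIC))"
```

```text
t 20.35 nut in tool [87.54 -0.86  6.66] turn [-0.001 -0.001  0.979] F tool [ 1.1  4.6 -3.4] T tool [-1.1  -0.37 -0.32] q7 1.35
edge y@85 28.6 ang -0.8
edge y@85 -29.3 ang -1.0
```

View pics/w14c.png

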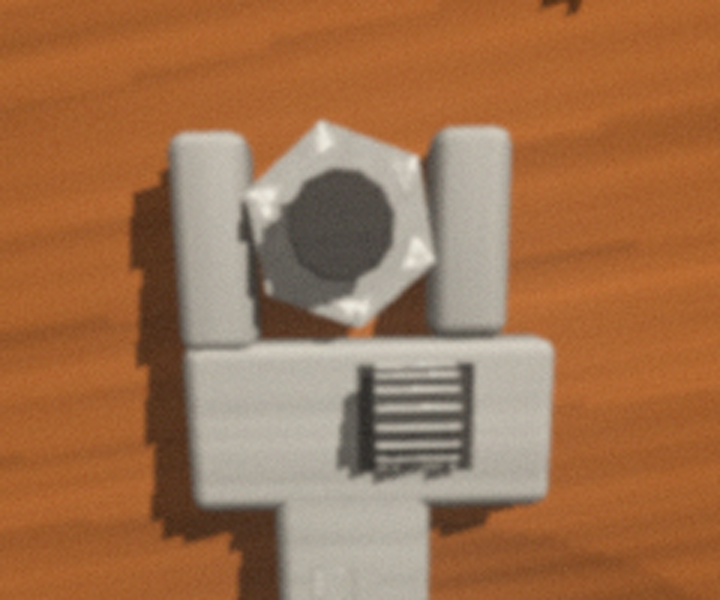

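The last picture shows the nut skewed about 10° counter-clockwise in the jaws: its axis runs (358,328) to (322,120). The nut therefore met its stop at about 0.80 rad of turning, and the wrench then forced its jaws open and slipped past it. I'll measure this by depth before mending it.

```bash
cat >> h.py <<'E'
def nutang(fn,live=True,lo=.0148,hi=.0265):
    """nut flats' angle in the deck frame (deg mod 60; min of summed widths) and centre"""
    P=cloud(fn)[:225].reshape(-1,3);P=P[~np.isnan(P[:,0])]
    h=(P-NUT2)@N; a=(P-NUT2)@XU*1e3;b=(P-NUT2)@YV*1e3
    m=(h>lo)&(h<hi)&(np.hypot(a,b)<19.5);X=np.c_[a,b][m]
    best=[]
    for p in np.arange(0,60,.25):
        w=0
        for k in range(3):
            t=np.radians(p+90+60*k);e=X@[np.cos(t),np.sin(t)];w+=np.percentile(e,99.5)-np.percentile(e,.5)
        best.append(w)
    i=int(np.argmin(best));print(fn,"nut corner ang",i*.25,"width",(best[i]/3).round(2),"n",m.sum(),"c",((X.max(0)+X.min(0))/2).round(1))
E
python3 -c "
from h import *
s=bot.state();x=R.from_quat(s['ee_rot']).as_matrix()[:,0];print('tool x deg',np.degrees(np.arctan2(x@YV,x@XU)).round(2))
for f in('w3','w5','w12','w13','w14'):nutang(f)"
```

```text
tool x deg -11.76
w3 nut corner ang 45.25 width 29.59 n 1334 c [-0.  -0.4]
w5 nut corner ang 44.5 width 29.45 n 1895 c [-0.5 -0.5]
w12 nut corner ang 44.75 width 29.59 n 3068 c [-0.8 -0.6]
w13 nut corner ang 59.0 width 29.56 n 3023 c [-0.4  0.3]
w14 nut corner ang 58.25 width 29.59 n 3019 c [-0.1  0.4]
```

>>> {"method": "carry_out", "body": {
  "rows": [
    {"dx": 0.03, "dy": 1.76, "dz": 0, "rx": 0, "ry": 0, "rz": -0.02, "grip": 0},
    {"dx": 0.03, "dy": 1.76, "dz": 0, "rx": 0, "ry": 0, "rz": -0.02, "grip": 0},
    {"dx": 0.03, "dy": 1.76, "dz": 0, "rx": 0, "ry": 0, "rz": -0.02, "grip": 0},
    {"dx": 0.03, "dy": 1.76, "dz": 0, "rx": 0, "ry": 0, "rz": -0.02, "grip": 0},
    {"dx": 0.03, "dy": 1.76, "dz": 0, "rx": 0, "ry": 0, "rz": -0.02, "grip": 0},
    {"dx": 0.03, "dy": 1.76, "dz": 0, "rx": 0, "ry": 0, "rz": -0.02, "grip": 0},
    {"dx": 0, "dy": 0, "dz": 0, "rx": 0, "ry": 0, "rz": 0, "grip": 0}
  ]
}}

```text
time_s: 20.98
position: [0.612, 0.0091, 0.0767]
ee_rot: [0.039, 0.978, 0.002, -0.207]
force: [3.5, -3.9, 2.5]
grip_width: 0.207
grasp_force: 50.0
```

```bash
cat >> h.py <<'E'
def tx():
    s=bot.state();x=R.from_quat(s['ee_rot']).as_matrix()[:,0];print('tool x deg',np.degrees(np.arctan2(x@YV,x@XU)).round(2))
E
python3 -c "
from h import *
arc();tx();snap('wrist','w15');lines('w15');nutang('w15')"
```

```text
t 20.98 nut in tool [88.26  1.31  6.54] turn [ 0.001 -0.001  0.857] F tool [-2.5 -3.7 -3.8] T tool [ 0.75 -0.89  0.06] q7 1.44
tool x deg -4.81
edge y@85 30.4 ang -0.1
edge y@85 -27.8 ang -0.0
w15 nut corner ang 0.5 width 29.57 n 3031 c [-0.3  0.1]
```

>>> {"method": "carry_out", "body": {
  "rows": [
    {"dx": 0.03, "dy": 1.76, "dz": 0, "rx": 0, "ry": 0, "rz": -0.02, "grip": 0},
    {"dx": 0.03, "dy": 1.76, "dz": 0, "rx": 0, "ry": 0, "rz": -0.02, "grip": 0},
    {"dx": 0.03, "dy": 1.76, "dz": 0, "rx": 0, "ry": 0, "rz": -0.02, "grip": 0},
    {"dx": 0, "dy": 0, "dz": 0, "rx": 0, "ry": 0, "rz": 0, "grip": 0}
  ]
}}

```text
time_s: 21.37
position: [0.6122, 0.0142, 0.0767]
ee_rot: [0.009, 0.978, 0.008, -0.207]
force: [3.8, -4.0, 3.0]
grip_width: 0.208
grasp_force: 50.0
```

```bash
python3 -c "
from h import *
arc();tx();snap('wrist','w16');lines('w16');nutang('w16')"
```

```text
t 21.37 nut in tool [88.19  1.43  6.53] turn [ 0.002 -0.001  0.797] F tool [-2.3 -3.8 -4.4] T tool [ 0.88 -0.89 -0.  ] q7 1.48
tool x deg -1.38
edge y@85 30.3 ang -0.7
edge y@85 -27.9 ang -0.2
w16 nut corner ang 58.5 width 29.49 n 3017 c [-0.3 -0.1]
```

The nut corner angle is −1.5° and the tool is at −1.4°, so the wrench is aligned again with the nut at its stop. The jaws are about 0.8 mm loose, so I'll re-snug the worm and press once more.

```bash
python3 - <<'E'
from h import *
n2=NUT2.copy();s=bot.state();pickle.dump(s,open("ref.pkl","wb"))
t=open("h.py").read();i=t.index("_r=pickle");j=t.index("\n",i)
open("h.py","w").write(t[:i]+f"NUT2=np.array({n2.tolist()})"+t[j:])
E
```

>>> {"method": "carry_out", "body": {
  "rows": [
    {"dx": 0, "dy": 0, "dz": 0, "rx": 0, "ry": 0, "rz": 0, "grip": 0.3},
    {"dx": 0, "dy": 0, "dz": 0, "rx": 0, "ry": 0, "rz": 0, "grip": 0.4},
    {"dx": 0, "dy": 0, "dz": 0, "rx": 0, "ry": 0, "rz": 0, "grip": 0.45},
    {"dx": 0, "dy": 0, "dz": -5, "rx": 0, "ry": 0, "rz": 0, "grip": 0.45},
    {"dx": 0, "dy": 0, "dz": -15, "rx": 0, "ry": 0, "rz": 0, "grip": 0.45},
    {"dx": 0, "dy": 0, "dz": -20, "rx": 0, "ry": 0, "rz": 0, "grip": 0.45},
    {"dx": 0, "dy": 0, "dz": -20, "rx": 0, "ry": 0, "rz": 0, "grip": 0},
    {"dx": 25, "dy": 7.5, "dz": 0, "rx": 0, "ry": 0, "rz": 0, "grip": 0},
    {"dx": 24, "dy": 7.5, "dz": 0, "rx": 0, "ry": 0, "rz": 0, "grip": 0},
    {"dx": 0, "dy": 0, "dz": 15, "rx": 0, "ry": 0, "rz": 0, "grip": 0},
    {"dx": 0, "dy": 0, "dz": 15, "rx": 0, "ry": 0, "rz": 0, "grip": 0},
    {"dx": 0, "dy": 0, "dz": 10, "rx": 0, "ry": 0, "rz": 0, "grip": 0},
    {"dx": 0, "dy": 0, "dz": 0, "rx": 0, "ry": 0, "rz": 0, "grip": 0},
    {"dx": 0, "dy": 0, "dz": 0, "rx": 0, "ry": 0, "rz": 0, "grip": 0}
  ]
}}

```text
time_s: 22.58
position: [0.5752, 0.0311, 0.1148]
ee_rot: [0.01, 0.978, 0.008, -0.208]
force: [1.2, -0.2, -0.1]
grip_width: 0.004
grasp_force: 0.0
```

```bash
python3 -c "
from h import *
rel();tx();snap('wrist','w17');gap('w17');nutang('w17')"
```

```text
t 22.58 rel [ 49.59  16.46 -19.58] F [-1.2 -0.2 -0.4] rot [-0.001  0.002  0.   ] w 0.004
tool x deg -1.43
z -9.5 -6 y -28.2 [(np.float64(-15.0), np.float64(-13.6)), (np.float64(-5.3), np.float64(-4.1)), (np.float64(-4.1), np.float64(-2.8)), (np.float64(-2.2), np.float64(-0.3)), (np.float64(-0.3), np.float64(3.4)), (np.float64(3.5), np.float64(4.7)), (np.float64(4.7), np.float64(6.3)), (np.float64(6.3), np.float64(7.8))] 30.6
z -12.5 -9.6 y -13.2 [(np.float64(3.0), np.float64(4.1)), (np.float64(16.6), np.float64(22.3))] 22.3
w17 nut corner ang 0.25 width 29.69 n 1880 c [-0.2  0.2]
```

>>> {"method": "carry_out", "body": {
  "rows": [
    {"dx": 0, "dy": 0, "dz": 3, "rx": 0, "ry": 0, "rz": 0, "grip": 0},
    {"dx": 0, "dy": 0, "dz": 1.5, "rx": 0, "ry": 0, "rz": 0, "grip": 0},
    {"dx": 0, "dy": 0, "dz": 1.5, "rx": 0, "ry": 0, "rz": 0, "grip": 0},
    {"dx": 1.5, "dy": 0, "dz": 0, "rx": 0, "ry": 0, "rz": 0, "grip": 0},
    {"dx": 1.5, "dy": 0, "dz": 0, "rx": 0, "ry": 0, "rz": 0, "grip": 0},
    {"dx": 1.5, "dy": 0.3, "dz": 0, "rx": 0, "ry": 0, "rz": 0, "grip": 0},
    {"dx": 1.5, "dy": 0.3, "dz": 0, "rx": 0, "ry": 0, "rz": 0, "grip": 0},
    {"dx": 1.5, "dy": 0.3, "dz": 0, "rx": 0, "ry": 0, "rz": 0, "grip": 0}
  ]
}}

```text
time_s: 23.3
position: [0.569, 0.032, 0.1134]
ee_rot: [0.01, 0.979, 0.009, -0.205]
force: [6.0, -1.6, 3.1]
grip_width: 0.004
grasp_force: 2.9
```

```bash
python3 -c "
from h import *
rel();tx();snap('wrist','w18');gap('w18');nutang('w18')"
```

```text
t 23.3 rel [ 54.73  17.2  -15.71] F [-4.3 -1.4 -5.3] rot [-0.002 -0.005  0.001] w 0.004
tool x deg -1.46
z -9.5 -6 y -27.1 [(np.float64(-4.9), np.float64(-3.6)), (np.float64(-2.3), np.float64(2.0)), (np.float64(2.0), np.float64(3.2)), (np.float64(3.2), np.float64(6.2)), (np.float64(9.1), np.float64(10.3))] 30.2
z -12.5 -9.6 y -13.1 [(np.float64(0.9), np.float64(2.1)), (np.float64(16.7), np.float64(21.6))] 21.6
w18 nut corner ang 59.0 width 29.74 n 1925 c [-0.3  0. ]
```

>>> {"method": "carry_out", "body": {
  "rows": [
    {"dx": 0, "dy": 0, "dz": 1.3, "rx": 0, "ry": 0, "rz": 0, "grip": 0},
    {"dx": 1.5, "dy": 0, "dz": 0, "rx": 0, "ry": 0, "rz": 0, "grip": 0},
    {"dx": 1.5, "dy": 0, "dz": 0, "rx": 0, "ry": 0, "rz": 0, "grip": 0},
    {"dx": 1.5, "dy": 0, "dz": 0, "rx": 0, "ry": 0, "rz": 0, "grip": 0}
  ]
}}

```text
time_s: 23.68
position: [0.5665, 0.0323, 0.1143]
ee_rot: [0.01, 0.979, 0.009, -0.202]
force: [11.6, -0.3, 3.2]
grip_width: 0.007
grasp_force: 4.2
```

```bash
python3 -c "
from h import *
rel();snap('wrist','w19');gap('w19');nutang('w19')"
```

```text
t 23.68 rel [ 57.33  17.52 -15.59] F [-9.3 -0.  -7.6] rot [-0.002 -0.01   0.   ] w 0.007
z -9.5 -6 y -26.7 [(np.float64(-7.2), np.float64(-5.9)), (np.float64(-5.9), np.float64(-4.6)), (np.float64(-4.6), np.float64(-0.9)), (np.float64(-0.9), np.float64(4.0)), (np.float64(5.3), np.float64(7.1)), (np.float64(7.1), np.float64(8.7))] 30.4
z -12.5 -9.6 y -13.2 [] 16.4
w19 nut corner ang 58.5 width 29.69 n 1896 c [-0.3  0.3]
```

>>> {"method": "carry_out", "body": {
  "rows": [
    {"dx": 0, "dy": 0, "dz": -5, "rx": 0, "ry": 0, "rz": 0, "grip": 0},
    {"dx": 0, "dy": 0, "dz": -20, "rx": 0, "ry": 0, "rz": 0, "grip": 0.2},
    {"dx": -20, "dy": -4, "dz": -30, "rx": 0, "ry": 0, "rz": 0, "grip": 0.45},
    {"dx": -35, "dy": -5, "dz": -10, "rx": 0, "ry": 0, "rz": 0, "grip": 0.45},
    {"dx": -35, "dy": -4, "dz": 0, "rx": 0, "ry": 0, "rz": 0, "grip": 0.45},
    {"dx": -30, "dy": -3, "dz": 0, "rx": 0, "ry": 0, "rz": 0, "grip": 0.45},
    {"dx": 0, "dy": 0, "dz": 0, "rx": 0, "ry": 0, "rz": 0, "grip": 0.45},
    {"dx": 0, "dy": 0, "dz": 0, "rx": 0, "ry": 0, "rz": 0, "grip": 0.45}
  ]
}}

```text
time_s: 24.4
position: [0.6969, 0.0127, 0.1221]
ee_rot: [0.01, 0.978, 0.008, -0.209]
force: [-0.7, 0.2, 0.7]
grip_width: 0.435
grasp_force: 0.0
```

```bash
cat >> h.py <<'E'
def handle(fn):
    r=pickle.load(open('ref.pkl','rb'));A=R.from_quat(r['ee_rot']);P=cloud(fn)[:222]
    q=A.inv().apply((P-r['position']).reshape(-1,3))*1e3;q=q[~np.isnan(q[:,0])]
    q=q[(q[:,2]>-12)&(q[:,2]<-4)&(abs(q[:,1])<18)];S=[];T=[]
    for b in range(-74,8,6):
        k=q[(q[:,0]>=b)&(q[:,0]<b+6)]
        if len(k)>5:S.append(b+3);T.append((k[:,1].min()+k[:,1].max())/2)
    c=np.polyfit(S,T,1);print('handle y=%.4f x + %.2f'%tuple(c),'n',len(S),'x range',S[0],S[-1])
E
python3 -c "
from h import *
rel();snap('wrist','w20');handle('w20');gap('w20');nutang('w20');to(R.from_quat((r:=pickle.load(open('ref.pkl','rb')))['ee_rot']).apply([0,0,0])+r['position'],R.from_quat(r['ee_rot']).as_matrix())"
```

```text
t 24.4 rel [-59.04   0.89 -75.83] F [ 0.9  0.2 -0.3] rot [-0.001  0.004  0.001] w 0.435
handle y=0.0123 x + 0.80 n 14 x range -71 7
z -9.5 -6 y -26.9 [(np.float64(-5.3), np.float64(-3.9)), (np.float64(-2.4), np.float64(-1.0)), (np.float64(-0.2), np.float64(1.2)), (np.float64(1.2), np.float64(7.0)), (np.float64(7.0), np.float64(8.4)), (np.float64(9.2), np.float64(10.4))] 30.6
z -12.5 -9.6 y -13.1 [] 16.3
w20 nut corner ang 27.5 width 29.2 n 1386 c [-5.1  0.5]
t 24.45 shift [57.9 -1.4 76.7] rot [ 0.002 -0.003 -0.   ] F [-0.1 -0.4 -0.2] q [-0.06  0.85 -0.02  1.39 -0.04  1.31  1.48]
```

>>> {"method": "carry_out", "body": {
  "rows": [
    {"dx": 20, "dy": 0, "dz": 0, "rx": 0.001, "ry": -0.003, "rz": 0.012, "grip": 0.45},
    {"dx": 20, "dy": -0.4, "dz": 0, "rx": 0, "ry": 0, "rz": 0, "grip": 0.45},
    {"dx": 18, "dy": -0.5, "dz": 10, "rx": 0, "ry": 0, "rz": 0, "grip": 0.45},
    {"dx": 0, "dy": 0, "dz": 25, "rx": 0, "ry": 0, "rz": 0, "grip": 0.45},
    {"dx": 0, "dy": 0, "dz": 20, "rx": 0, "ry": 0, "rz": 0, "grip": 0.45},
    {"dx": 0, "dy": 0, "dz": 13, "rx": 0, "ry": 0, "rz": 0, "grip": 0.45},
    {"dx": 0, "dy": 0, "dz": 0, "rx": 0, "ry": 0, "rz": 0, "grip": 0.45},
    {"dx": 0, "dy": 0, "dz": 0, "rx": 0, "ry": 0, "rz": 0, "grip": 0.45}
  ]
}}

```text
time_s: 25.12
position: [0.6159, 0.0151, 0.086]
ee_rot: [0.016, 0.978, 0.007, -0.206]
force: [0.6, 0.2, 1.5]
grip_width: 0.449
grasp_force: 0.0
```

```bash
python3 -c "
from h import *
rel()"
```

```text
t 25.12 rel [ 0.4   1.04 -9.96] F [ 0.1  0.2 -1.6] rot [-0.    -0.001  0.012] w 0.449
```

>>> {"method": "carry_out", "body": {
  "rows": [
    {"dx": 0, "dy": -0.2, "dz": 4, "rx": 0, "ry": 0, "rz": 0, "grip": 0.4},
    {"dx": 0, "dy": 0, "dz": 4, "rx": 0, "ry": 0, "rz": 0, "grip": 0.3},
    {"dx": 0, "dy": 0, "dz": 1.5, "rx": 0, "ry": 0, "rz": 0, "grip": 0.25},
    {"dx": 0, "dy": 0, "dz": 0, "rx": 0, "ry": 0, "rz": 0, "grip": 0},
    {"dx": 0, "dy": 0, "dz": 0, "rx": 0, "ry": 0, "rz": 0, "grip": 0},
    {"dx": 0, "dy": 0, "dz": 0, "rx": 0, "ry": 0, "rz": 0, "grip": 0},
    {"dx": 0, "dy": 0, "dz": 0, "rx": 0, "ry": 0, "rz": 0, "grip": 0}
  ]
}}

```text
time_s: 25.7
position: [0.6128, 0.0147, 0.0763]
ee_rot: [0.016, 0.978, 0.007, -0.206]
force: [0.2, -0.6, -0.4]
grip_width: 0.206
grasp_force: 50.0
```

```bash
python3 -c "
from h import *
rel();arc()"
```

```text
t 25.7 rel [-0.64  0.54  0.12] F [-0.3 -0.6  0.3] rot [-0.    -0.002  0.012] w 0.206
t 25.7 nut in tool [88.86 -0.26  6.23] turn [-0.    -0.002  0.012] F tool [-0.3 -0.6  0.3] T tool [ 0.02 -0.28 -0.04] q7 1.47
```

>>> {"method": "carry_out", "body": {
  "rows": [
    {"dx": 0, "dy": -0.88, "dz": 0, "rx": 0, "ry": 0, "rz": 0.01, "grip": 0},
    {"dx": 0, "dy": -0.88, "dz": 0, "rx": 0, "ry": 0, "rz": 0.01, "grip": 0},
    {"dx": 0, "dy": 0, "dz": 0, "rx": 0, "ry": 0, "rz": 0, "grip": 0}
  ]
}}

```text
time_s: 25.95
position: [0.6128, 0.0136, 0.0763]
ee_rot: [0.026, 0.978, 0.005, -0.206]
force: [-0.2, 2.2, -1.1]
grip_width: 0.207
grasp_force: 50.1
```

```bash
python3 -c "
from h import *
rel();arc();tx();snap('wrist','w21');lines('w21');nutang('w21')"
```

```text
t 25.95 rel [-0.65 -0.56  0.15] F [-0.2  2.2  1.1] rot [-0.001 -0.002  0.032] w 0.207
t 25.95 nut in tool [88.88 -0.96  6.19] turn [-0.001 -0.002  0.032] F tool [-0.2  2.2  1.1] T tool [-0.56 -0.3  -0.21] q7 1.45
tool x deg -3.29
edge y@85 27.7 ang -0.2
edge y@85 -28.9 ang -1.1
w21 nut corner ang 59.25 width 29.56 n 3042 c [-0.4 -0.1]
```

>>> {"method": "carry_out", "body": {
  "rows": [
    {"dx": 0, "dy": -0.6, "dz": 0, "rx": 0, "ry": 0, "rz": 0.004, "grip": 0},
    {"dx": 0, "dy": 0, "dz": 0, "rx": 0, "ry": 0, "rz": 0, "grip": 0},
    {"dx": 0, "dy": 0, "dz": 0, "rx": 0, "ry": 0, "rz": 0, "grip": 0}
  ]
}}

```text
time_s: 26.25
position: [0.6127, 0.0131, 0.0763]
ee_rot: [0.027, 0.978, 0.005, -0.206]
force: [-1.0, 4.5, -0.1]
grip_width: 0.204
grasp_force: 50.0
```

```bash
python3 -c "
from h import *
rel();arc()"
```

```text
t 26.25 rel [-0.59 -1.12  0.13] F [0.9 4.4 0.6] rot [-0.001 -0.002  0.036] w 0.204
t 26.25 nut in tool [88.84 -0.7   6.22] turn [-0.001 -0.002  0.036] F tool [1.1 4.4 0.6] T tool [-1.04 -0.21 -0.16] q7 1.45
```

The torque has risen to about 0.55 N m with no rotation, so the nut is hard on its stop with snug jaws. I'll slide the wrench off backwards, keeping a slight clockwise bias so the nut is not turned back.

>>> {"method": "carry_out", "body": {
  "rows": [
    {"dx": -1, "dy": 0.3, "dz": -0.2, "rx": 0, "ry": 0, "rz": 0, "grip": 0},
    {"dx": -2, "dy": 0, "dz": 0, "rx": 0, "ry": 0, "rz": 0, "grip": 0},
    {"dx": -2, "dy": 0, "dz": 0, "rx": 0, "ry": 0, "rz": 0, "grip": 0},
    {"dx": -2, "dy": 0, "dz": 0, "rx": 0, "ry": 0, "rz": 0, "grip": 0},
    {"dx": -2, "dy": 0, "dz": 0, "rx": 0, "ry": 0, "rz": 0, "grip": 0},
    {"dx": 0, "dy": 0, "dz": 0, "rx": 0, "ry": 0, "rz": 0, "grip": 0}
  ],
  "newtons": 60
}}

```text
time_s: 26.75
position: [0.6149, 0.0126, 0.0752]
ee_rot: [0.028, 0.977, 0.004, -0.213]
force: [-18.2, 4.6, 22.6]
grip_width: 0.209
grasp_force: 60.0
```

```bash
python3 -c "
from h import *
rel();arc();snap('wrist','w22');lines('w22');nutang('w22')"
```

```text
t 26.75 rel [-3.02 -1.59  0.22] F [ 25.8   4.4 -13.2] rot [-0.     0.012  0.036] w 0.209
t 26.75 nut in tool [91.2  -0.34  7.39] turn [-0.     0.012  0.036] F tool [ 26.1   3.5 -12.9] T tool [-0.74  5.65 -0.05] q7 1.45
edge y@85 28.0 ang 0.5
edge y@85 -27.8 ang -0.4
w22 nut corner ang 58.0 width 29.51 n 3049 c [-0.5  0. ]
```

>>> {"method": "carry_out", "body": {
  "rows": [
    {"dx": -1, "dy": 0, "dz": -0.3, "rx": 0, "ry": 0, "rz": 0, "grip": 0},
    {"dx": -1, "dy": 0, "dz": -0.3, "rx": 0, "ry": 0, "rz": 0, "grip": 0},
    {"dx": -1, "dy": 0, "dz": -0.3, "rx": 0, "ry": 0, "rz": 0, "grip": 0},
    {"dx": -1, "dy": 0, "dz": -0.3, "rx": 0, "ry": 0, "rz": 0, "grip": 0},
    {"dx": 0, "dy": 0, "dz": 0, "rx": 0, "ry": 0, "rz": 0, "grip": 0}
  ]
}}

```text
time_s: 27.22
position: [0.6205, 0.0118, 0.0728]
ee_rot: [0.028, 0.977, 0.004, -0.211]
force: [-12.7, 2.9, 6.2]
grip_width: 0.204
grasp_force: 60.0
```

```bash
python3 -c "
from h import *
rel();arc();snap('wrist','w23');lines('w23');nutang('w23')
for f in('w21','w22','w23'):
    P=cloud(f)[:225].reshape(-1,3);P=P[~np.isnan(P[:,0])];x=np.cos(np.radians(-2.5))*XU+np.sin(np.radians(-2.5))*YV;y=np.cross(N,x);q=P-NUT2
    m=(q@N>.0115)&(q@N<.016)&(abs(q@y)>.017)&(abs(q@y)<.033);print(f,'jaw tip x',np.percentile((q@x)[m],99.5)*1e3)"
```

```text
t 27.22 rel [-9.16 -2.23  0.13] F [14.2  2.7 -0.4] rot [0.    0.008 0.037] w 0.204
t 27.22 nut in tool [9.738e+01 4.000e-02 7.180e+00] turn [0.    0.008 0.037] F tool [14.3  2.2 -0.3] T tool [-0.55  2.73  0.01] q7 1.45
edge y@85 28.6 ang -0.1
edge y@85 -27.6 ang -0.3
w23 nut corner ang 0.25 width 30.43 n 3182 c [-0.4  0.1]
w21 jaw tip x 14.707374791498166
w22 jaw tip x 12.461900403660172
w23 jaw tip x 6.166287531513524
```

>>> {"method": "carry_out", "body": {
  "rows": [
    {"dx": -2.5, "dy": -0.05, "dz": 0, "rx": 0, "ry": 0, "rz": 0, "grip": 0},
    {"dx": -2.5, "dy": -0.05, "dz": 0, "rx": 0, "ry": 0, "rz": 0, "grip": 0},
    {"dx": -2.5, "dy": 0, "dz": 0, "rx": 0, "ry": 0, "rz": 0, "grip": 0},
    {"dx": -2.5, "dy": 0, "dz": 0, "rx": 0, "ry": 0, "rz": 0, "grip": 0},
    {"dx": -2.5, "dy": 0, "dz": 0, "rx": 0, "ry": 0, "rz": 0, "grip": 0},
    {"dx": -2.5, "dy": 0, "dz": 0, "rx": 0, "ry": 0, "rz": 0, "grip": 0},
    {"dx": -3, "dy": 0, "dz": 0, "rx": 0, "ry": 0, "rz": 0, "grip": 0},
    {"dx": -3, "dy": 0, "dz": 0, "rx": 0, "ry": 0, "rz": 0, "grip": 0},
    {"dx": -4, "dy": 0, "dz": 0, "rx": 0, "ry": 0, "rz": 0, "grip": 0},
    {"dx": -4, "dy": 0, "dz": 0, "rx": 0, "ry": 0, "rz": 0, "grip": 0},
    {"dx": -4, "dy": 0, "dz": 0, "rx": 0, "ry": 0, "rz": 0, "grip": 0},
    {"dx": 0, "dy": 0, "dz": 0, "rx": 0, "ry": 0, "rz": 0, "grip": 0}
  ]
}}

```text
time_s: 28.27
position: [0.656, 0.0102, 0.0584]
ee_rot: [0.028, 0.978, 0.004, -0.206]
force: [-0.4, -0.2, -2.9]
grip_width: 0.207
grasp_force: 60.0
```

```bash
python3 -c "
from h import *
rel();arc();snap('wrist','w24');nutang('w24')
for f in('w24',):
    P=cloud(f)[:225].reshape(-1,3);P=P[~np.isnan(P[:,0])];x=np.cos(np.radians(-2.5))*XU+np.sin(np.radians(-2.5))*YV;y=np.cross(N,x);q=P-NUT2
    m=(q@N>.0115)&(q@N<.016)&(abs(q@y)>.017)&(abs(q@y)<.033);print(f,'jaw tip x',np.percentile((q@x)[m],99.5)*1e3)"
```

```text
t 28.27 rel [-47.46  -3.27  -1.13] F [-0.8 -0.3  2.8] rot [-0.    -0.002  0.036] w 0.207
t 28.27 nut in tool [135.76  -0.28   7.34] turn [-0.    -0.002  0.036] F tool [-0.8 -0.2  2.8] T tool [ 0.03 -0.87  0.04] q7 1.46
w24 nut corner ang 26.5 width 21.13 n 1194 c [-10.9  -0.2]
w24 jaw tip x -32.132891105176135
```

The wrench is off the nut, with jaw tips 32 mm short of it. Now lift, level out and carry it back to its free spot between the dominoes.

>>> {"method": "carry_out", "body": {
  "rows": [
    {"dx": 0, "dy": 0, "dz": -15, "rx": 0, "ry": 0, "rz": 0, "grip": 0},
    {"dx": 0, "dy": 0, "dz": -30, "rx": 0, "ry": 0, "rz": 0, "grip": 0},
    {"dx": 0, "dy": 0, "dz": -35, "rx": 0, "ry": 0, "rz": 0, "grip": 0},
    {"dx": 0, "dy": 0, "dz": -35, "rx": 0, "ry": 0, "rz": 0, "grip": 0},
    {"dx": 0, "dy": 0, "dz": -35, "rx": 0, "ry": 0, "rz": 0, "grip": 0},
    {"dx": 0, "dy": 0, "dz": 0, "rx": 0, "ry": 0, "rz": 0, "grip": 0},
    {"dx": 0, "dy": 0, "dz": 0, "rx": 0, "ry": 0, "rz": 0, "grip": 0}
  ]
}}

```text
time_s: 28.9
position: [0.7168, 0.0072, 0.1978]
ee_rot: [0.028, 0.978, 0.004, -0.204]
force: [0.4, -0.1, -5.5]
grip_width: 0.204
grasp_force: 60.0
```

```bash
python3 -c "
from h import *
t=np.radians(193.4);s=bot.state();print(s['position'])
to(s['position'],frame([0,0,-1],[np.cos(t),np.sin(t),0]))
print(R.from_matrix(frame([0,0,-1],[np.cos(t),np.sin(t),0])).inv().apply(np.array([.545,.354,.22])-s['position'])*1e3)
snap('wrist','w25');nutang('w25')"
```

```text
[0.71680044 0.00722889 0.19783806]
t 28.9 shift [0. 0. 0.] rot [ 0.057 -0.409 -0.286] F [ 0.4 -0.1 -5.5] q [-0.06  0.81 -0.01  1.29 -0.04  1.46  1.46]
[ 86.75984192 377.14496234 -22.16194042]
w25 nut corner ang 57.75 width 29.48 n 883 c [-0.4 -0.4]
```

>>> {"method": "carry_out", "body": {
  "rows": [
    {"dx": 0, "dy": 0, "dz": -20, "rx": 0.0114, "ry": -0.082, "rz": -0.057, "grip": 0},
    {"dx": 0, "dy": 0, "dz": 0, "rx": 0.0114, "ry": -0.082, "rz": -0.057, "grip": 0},
    {"dx": 0, "dy": 0, "dz": 0, "rx": 0.0114, "ry": -0.082, "rz": -0.057, "grip": 0},
    {"dx": 0, "dy": 0, "dz": 0, "rx": 0.0114, "ry": -0.082, "rz": -0.057, "grip": 0},
    {"dx": 0, "dy": 0, "dz": 0, "rx": 0.0114, "ry": -0.082, "rz": -0.057, "grip": 0},
    {"dx": 8, "dy": 34, "dz": 0, "rx": 0, "ry": 0, "rz": 0, "grip": 0},
    {"dx": 8, "dy": 34, "dz": 0, "rx": 0, "ry": 0, "rz": 0, "grip": 0},
    {"dx": 8, "dy": 34, "dz": 0, "rx": 0, "ry": 0, "rz": 0, "grip": 0},
    {"dx": 8, "dy": 34, "dz": 0, "rx": 0, "ry": 0, "rz": 0, "grip": 0},
    {"dx": 8, "dy": 34, "dz": 0, "rx": 0, "ry": 0, "rz": 0, "grip": 0},
    {"dx": 8, "dy": 34, "dz": 0, "rx": 0, "ry": 0, "rz": 0, "grip": 0},
    {"dx": 8, "dy": 34, "dz": 0, "rx": 0, "ry": 0, "rz": 0, "grip": 0},
    {"dx": 8, "dy": 34, "dz": 0, "rx": 0, "ry": 0, "rz": 0, "grip": 0},
    {"dx": 8, "dy": 34, "dz": 0, "rx": 0, "ry": 0, "rz": 0, "grip": 0},
    {"dx": 8, "dy": 34, "dz": 0, "rx": 0, "ry": 0, "rz": 0, "grip": 0},
    {"dx": 4, "dy": 34, "dz": 0, "rx": 0, "ry": 0, "rz": 0, "grip": 0},
    {"dx": 0, "dy": 0, "dz": 0, "rx": 0, "ry": 0, "rz": 0, "grip": 0},
    {"dx": 0, "dy": 0, "dz": 0, "rx": 0, "ry": 0, "rz": 0, "grip": 0}
  ]
}}

```text
time_s: 30.45
position: [0.5525, 0.3532, 0.2128]
ee_rot: [-0.119, 0.993, -0.001, -0.004]
force: [0.4, -0.7, -3.8]
grip_width: 0.2
grasp_force: 60.0
```

```bash
python3 -c "
from h import *
t=np.radians(193.4)
to([.545,.354,.008],frame([0,0,-1],[np.cos(t),np.sin(t),0]))
snap('top','top1')
b=np.load('pics/top0.npz')['im'].astype(int)
a=np.load('pics/top1.npz')['im'].astype(int)
for n,(u,v) in {'domA':(172,188),'domB':(224,178),'jar':(210,242)}.items():print(n,np.abs(a-b)[v-8:v+9,u-8:u+9].mean().round(1))"
```

```text
t 30.45 shift [  5.6   2.6 204.8] rot [-0.    -0.007  0.004] F [ 0.4 -0.7 -3.8] q [-0.59  0.53 -0.1   1.76  0.06  0.86  1.1 ]
domA 35.9
domB 19.7
jar 18.7
```

>>> {"method": "carry_out", "body": {
  "rows": [
    {"dx": 5.6, "dy": 2.6, "dz": 0, "rx": 0, "ry": -0.007, "rz": 0.004, "grip": 0},
    {"dx": 0, "dy": 0, "dz": 38, "rx": 0, "ry": 0, "rz": 0, "grip": 0},
    {"dx": 0, "dy": 0, "dz": 38, "rx": 0, "ry": 0, "rz": 0, "grip": 0},
    {"dx": 0, "dy": 0, "dz": 38, "rx": 0, "ry": 0, "rz": 0, "grip": 0},
    {"dx": 0, "dy": 0, "dz": 38, "rx": 0, "ry": 0, "rz": 0, "grip": 0},
    {"dx": 0, "dy": 0, "dz": 25, "rx": 0, "ry": 0, "rz": 0, "grip": 0},
    {"dx": 0, "dy": 0, "dz": 14, "rx": 0, "ry": 0, "rz": 0, "grip": 0},
    {"dx": 0, "dy": 0, "dz": 7, "rx": 0, "ry": 0, "rz": 0, "grip": 0},
    {"dx": 0, "dy": 0, "dz": 0, "rx": 0, "ry": 0, "rz": 0, "grip": 0},
    {"dx": 0, "dy": 0, "dz": 0, "rx": 0, "ry": 0, "rz": 0, "grip": 0}
  ]
}}

```text
time_s: 31.33
position: [0.5513, 0.3528, 0.0179]
ee_rot: [-0.114, 0.994, 0.001, 0.003]
force: [0.6, 0.5, -3.1]
grip_width: 0.207
grasp_force: 60.0
```

```bash
python3 -c "
from h import *
t=np.radians(193.4)
to([.545,.354,.0065],frame([0,0,-1],[np.cos(t),np.sin(t),0]))
snap('wrist','w26');P=cloud('w26');Q=P[:225].reshape(-1,3);m=(Q[:,2]>.008)&(Q[:,2]<.04)&(abs(Q[:,1]-.345)<.03)&(Q[:,0]<.54)&(Q[:,0]>.44);Q=Q[m];print(np.linalg.lstsq(np.c_[Q[:,:2]-[.49,.34],np.ones(len(Q))],Q[:,2],rcond=None)[0],len(Q))"
```

```text
t 31.33 shift [ 5.9  2.5 11.4] rot [ 0.001  0.005 -0.006] F [ 0.6  0.5 -3.1] q [-0.61  0.76 -0.07  1.9   0.1   0.48  1.04]
[0.03149668 0.03305026 0.02457895] 10502
```

>>> {"method": "carry_out", "body": {
  "rows": [
    {"dx": 0, "dy": 0, "dz": 5, "rx": 0, "ry": 0.005, "rz": -0.006, "grip": 0},
    {"dx": 0, "dy": 0, "dz": 3, "rx": 0, "ry": 0, "rz": 0, "grip": 0},
    {"dx": 0, "dy": 0, "dz": 2, "rx": 0, "ry": 0, "rz": 0, "grip": 0},
    {"dx": 0, "dy": 0, "dz": 1, "rx": 0, "ry": 0, "rz": 0, "grip": 0},
    {"dx": 0, "dy": 0, "dz": 0, "rx": 0, "ry": 0, "rz": 0, "grip": 0},
    {"dx": 0, "dy": 0, "dz": 0, "rx": 0, "ry": 0, "rz": 0, "grip": 0}
  ]
}}

```text
time_s: 31.88
position: [0.5508, 0.353, 0.0063]
ee_rot: [-0.117, 0.993, 0.0, -0.0]
force: [0.1, 0.4, 0.2]
grip_width: 0.206
grasp_force: 60.0
```

>>> {"method": "carry_out", "body": {
  "rows": [
    {"dx": 0, "dy": 0, "dz": 0.5, "rx": 0, "ry": 0, "rz": 0, "grip": 0},
    {"dx": 0, "dy": 0, "dz": 0, "rx": 0, "ry": 0, "rz": 0, "grip": 0.3},
    {"dx": 0, "dy": 0, "dz": 0, "rx": 0, "ry": 0, "rz": 0, "grip": 0.4},
    {"dx": 0, "dy": 0, "dz": 0, "rx": 0, "ry": 0, "rz": 0, "grip": 0.45},
    {"dx": 0, "dy": 0, "dz": -5, "rx": 0, "ry": 0, "rz": 0, "grip": 0.45},
    {"dx": 0, "dy": 0, "dz": -20, "rx": 0, "ry": 0, "rz": 0, "grip": 0.45},
    {"dx": 0, "dy": 0, "dz": -35, "rx": 0, "ry": 0, "rz": 0, "grip": 0.45},
    {"dx": 0, "dy": 0, "dz": -35, "rx": 0, "ry": 0, "rz": 0, "grip": 0.45},
    {"dx": 0, "dy": 0, "dz": -35, "rx": 0, "ry": 0, "rz": 0, "grip": 0.45},
    {"dx": 0, "dy": 0, "dz": -35, "rx": 0, "ry": 0, "rz": 0, "grip": 0.45},
    {"dx": 0, "dy": 0, "dz": -35, "rx": 0, "ry": 0, "rz": 0, "grip": 0.45},
    {"dx": 0, "dy": 0, "dz": 0, "rx": 0, "ry": 0, "rz": 0, "grip": 0.45}
  ]
}}

```text
time_s: 32.88
position: [0.5534, 0.3547, 0.213]
ee_rot: [-0.117, 0.993, 0.003, 0.004]
force: [0.2, 0.5, -0.4]
grip_width: 0.453
grasp_force: 0.0
```

```bash
python3 -c "
from h import *
s=snap('wrist','w27');print(s['time_s'],s['position'].round(3))
P=cloud('w27')[:222].reshape(-1,3);P0=cloud('w2')[:222].reshape(-1,3)
for n,c,r,lo,hi in(('A',(.536,.426),.035,.018,.03),('B',(.565,.288),.035,.018,.03),('jar',(.39,.292),.06,.09,.12)):
    for Q in(P0,P):
        m=(np.hypot(Q[:,0]-c[0],Q[:,1]-c[1])<r)&(Q[:,2]>lo)&(Q[:,2]<hi);print(n,m.sum(),Q[m].mean(0).round(4) if m.any() else '')
m=(abs(P[:,0]-.53)<.1)&(abs(P[:,1]-.345)<.045)&(P[:,2]>.006)&(P[:,2]<.03);print('wrench z pct',np.percentile(P[m][:,2],[5,50,95]).round(4),m.sum())"
```

```text
32.8833 [0.553 0.355 0.213]
A 350 [0.5376 0.4311 0.0244]
A 345 [0.5368 0.4311 0.0244]
B 342 [0.5652 0.2939 0.0245]
B 336 [0.5649 0.2938 0.0244]
jar 161 [0.4167 0.3082 0.0937]
jar 2074 [0.4032 0.3046 0.0948]
wrench z pct [0.0121 0.014  0.0202] 3549
```

```bash
python3 -c "
from h import *
print(workorder.hand_in())"
```

```text
the job is handed in; nothing more can be done
None
```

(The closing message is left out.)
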